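# Hold a sample slide flush on a tilted reading stage

## Task

Lift the clear dust cover off the tilting stage and stand it upright on the bench, clear of the stage. Then pick up the glass slide by its grip post, tilt it to match the slope of the stage plate and hold it flat on the plate, centred over the dark window with its long side along the window's. Finish while still gripping the post and pressing the slide gently but firmly against the plate (a few newtons; it is glass), and leave the other things on the bench alone.

Things in the scene. Friction and masses are not known exactly. Their poses are not given: they have to be found in the camera images.
- stage: Tilting stage, fixed: grey foot 96 (x) by 112 (y) by 12 mm with cheeks at y = +-53 mm (6 mm thick, top 56 mm up) that carry a plate. Origin: centre of the foot's underside, z up. The plate turns about a level line along y, 55 mm above the origin; its slope (14 to 32 degrees, differs from run to run) is clamped. It leans to +x (low edge there).
- stage_face (a point): Centre of the upper face of the stage's aluminium plate (64 mm in x by 98 mm in y), 4 mm off the turning line. z: outward normal of the sloped face; y: level, along the long side; x: down the slope. A dark window, 12 mm (x) by 56 mm (y), level with the face, is centred here. The plate is sprung: pressed along -z it starts to give at about 1.7 N, then 1.5 N per mm, at most 8 mm, keeping its slope; this point moves with it.
- cover: Loose clear-plastic dust cover, a box open underneath, 130 (x) by 136 (y) by 100 mm, walls 4 mm, standing on the bench over the stage; 0.18 to 0.28 kg. On the middle of its top a black square pull, 24 by 24 mm, from 100 to 136 mm up. Origin: centre of the open underside; z up. The stage inside is up to 79 mm tall, with about 5 to 13 mm clear at the sides: lift straight up.
- slide: Glass slide 26 (x) by 76 (y) by 3 mm, flat on the bench; on its top an aluminium holder 22 by 50 by 5 mm and, in the middle, a grey square grip post 14 by 14 mm, from 8 to 44 mm above the underside. About 0.06 kg. Origin: centre of the glass underside, the face that goes on the stage plate. z: up the post; y: long side; either way round will do.
- media_bottle: Bystander: glass bottle with orange cap, 72 mm in diameter, 150 mm tall; origin at the centre of its underside.
- reagent_jar: Bystander: small amber jar, 56 mm in diameter, 75 mm tall; origin at the centre of its underside.
- tube_rack: Bystander: blue tube rack 70 (x) by 160 (y) mm, 55 mm tall with its tubes; origin at the centre of its underside.
Not all that is in view belongs to the job. Leave any pink or purple look-alike of the slide alone.

How it is judged:
By the outcome, as a careful person would: the job done as asked, in the order asked, and still so for the second after the job is handed in, while the arm keeps its last pose, push and grip.
It also fails if it takes over 67 s, if anything falls off the work surface, if the arm or the gripper's body presses on something with over 40 N, if the wrist force passes 120 N, or if a joint passes its speed limit or range.

## Robot

A 6-joint arm with a two-finger parallel gripper is mounted at the origin on the work surface. World frame = base frame: x ahead of the robot, y to its left, z up, the work surface at z = 0. Lengths are in m, angles in rad, forces in N, time in s.
With the tool pointing down it reaches from about 0.4 to 0.825 m from the base axis. Payload 7 kg.
Tool frame: the origin (TCP) lies at the very end of the fingers, on their centre line; the grasp point (between the pads) lies 19 mm behind it; z points along the fingers, y is the direction in which the jaws open and shut (so a half turn about z gives the same grasp; the last joint's range is limited). The gripper opens to 85 mm and grips with 20 to 120 N. Pads are 22 mm wide; open, the fingers measure 114 mm over their backs; the gripper's body (76 mm by 85 mm) begins 54 mm behind the grasp point. The pads swing forward as they close: fully open they stand 13 mm farther back than shut.
Start: joints at [0.288, 0.359, 0.012, 0, -1.224, -0.288], TCP at [0.675, -0, 0.231] pointing down, gripper open.
Joint ranges: [-3.07, 3.07], [-1.43, 2.12], [-1.02, 1.25], [-3.03, 1.67], [-3.05, -0], [-3.03, 3.03]. Speed limits (rad/s): [2.39, 2.39, 3.01, 3.14, 3.14, 3.14].

## Interface

Orientations are given as a unit quaternion [w, x, y, z].
In Python, from plant import manip, grab_frame gives the robot as it stands.
- The arm moves only by the tool servo_tool, never from a script. Its argument "increments" is a list of rows, each an object with "hand": the gripper's target within -1 to 1 (fully open at 1, half-way at 0, shut at -1); "xyz": the shift along the tool's x, y, z in units of 2.5 cm (1.0 is 2.5 cm), a list of three; "twist": the turn about the tool's z in units of 0.15 rad (1.0 is 0.15 rad). In form: [{"hand": hand, "xyz": [tx, ty, tz], "twist": twist}, ...]. A call has 1 to 12 rows; each row shifts and turns the commanded pose from where the row before left it, along the tool's axes as they then stand; what a row does not reach is not made up. A row lasts 1/10 s, in which the tool goes at most 50 mm and 8.59 degrees, less where a joint would pass 70% of its speed; a pose out of reach is approached as far as the arm can. A call with a number of a shift or a turn outside -1 to 1 is refused whole. A call with a gripper value outside its range is refused whole. The fingers move at their own pace and stop on an object; "grip_force" is the grip in N (left out, the last holds). Time passes only in rows, so rows that do not move let the fingers close. It gives the time, the measured TCP pose, the force and the opening at its end, in the units of the state.
- manip.observe(): the state, without advancing time (a new reading comes with each control period).
- grab_frame(name): name is "scene" or "side" or "wrist"; returns a dict with "pixels" (480x640x3 uint8, red, green, blue), "vfov" (degrees; the focal length in pixels is half the picture's height over the tangent of half this angle, whatever the lens; pixels are square), "cx", "cy" (the principal point, pixels), "world_from_camera" (4x4, takes a point from camera to world coordinates). Camera axes: x right, y up, looking along -z (the intrinsics and any distortion apply to the point x, -y, -z); pixel columns grow to the right and rows downward; lengths in m; the calibration is good to about 2 mm. A picture is of the moment at which its call begins. There is no depth.
- manip.sign_off(): hands the job in, once; it reports no verdict.
The state is a dict: "time_s": time; "q": joint angles; "joint_vel": joint speeds; "joint_efforts": joint torques, N m; "eef_pos": TCP position; "tcp_rot": TCP orientation; "ft_force": force on the tool from outside, world axes, zero at the start; "wrist_torque": the same for the moment, N m; "grip_width": opening from 0.0 (shut) to 1.0 (fully open).
Only numpy, scipy, OpenCV 4.12 (cv2) and the standard library are available. Lean on these libraries where they do the work, as an engineer would, in place of code of your own. Each camera call takes 0.05 s, during which the arm holds its last target.

## Working session

There is one attempt and no reset: what is moved stays moved. The work goes in short steps, Python scripts to look and compute and a tool call to move; the robot and the scene stay as the last step left them, time stands still between calls to the robot, and variables do not carry over. Pictures are saved under pics/ and viewed, and the job is handed in when it is done.

Besides the shell and the picture viewer there is one more tool, called after ">>>" as name(argument=value, ...) on one line, values as JSON. servo_tool: Moves the arm, as the interface text tells. Shifts and turns lie within -1 to 1; 1 stands for 2.5 cm of shift or 0.15 rad of turn. Its arguments: {"type":"object","properties":{"increments":{"type":"array"},"grip_force":{"type":"number"}},"required":["increments"]}

```bash
ls; mkdir -p pics; python3 - <<'E'
from plant import manip, grab_frame
import cv2, numpy as np, pickle
d={}
for n in ["scene","side","wrist"]:
    f=grab_frame(n); d[n]=f
    cv2.imwrite(f"pics/{n}0.png",f["pixels"][:,:,::-1])
    print(n,{k:(np.round(v,4).tolist() if k!="pixels" else v.shape) for k,v in f.items()})
pickle.dump(d,open("f0.pkl","wb"))
print(manip.observe())
E
```

```text
pics
scene {'pixels': (480, 640, 3), 'vfov': 44.658, 'cx': 312.7103, 'cy': 238.7442, 'world_from_camera': [[0.6323, -0.3989, 0.6642, 1.3733], [0.7744, 0.3502, -0.5269, -0.7519], [-0.0224, 0.8475, 0.5303, 0.7399], [0.0, 0.0, 0.0, 1.0]]}
side {'pixels': (480, 640, 3), 'vfov': 53.0098, 'cx': 312.8664, 'cy': 230.5964, 'world_from_camera': [[0.8255, 0.3882, -0.4097, 0.0472], [-0.5642, 0.5509, -0.6149, -0.8135], [-0.013, 0.7388, 0.6738, 0.875], [0.0, 0.0, 0.0, 1.0]]}
wrist {'pixels': (480, 640, 3), 'vfov': 68.147, 'cx': 316.3514, 'cy': 233.5816, 'world_from_camera': [[-1.0, 0.0002, 0.0018, 0.6769], [-0.0007, -0.9607, -0.2776, -0.0708], [0.0017, -0.2776, 0.9607, 0.3731], [0.0, 0.0, 0.0, 1.0]]}
{'time_s': 0.15, 'q': array([ 2.88070721e-01,  3.59214014e-01,  1.12664228e-02, -2.50724175e-04,
       -1.22413767e+00, -2.88106329e-01]), 'joint_vel': array([ 0.00037963, -0.00090372,  0.00248858,  0.00052287,  0.00108711,
        0.00156754]), 'joint_efforts': array([-2.36291526e-03, -5.83877099e+01,  2.93650192e+01,  6.94064632e+00,
       -4.26741812e-03,  1.52487612e-06]), 'eef_pos': array([ 6.74620042e-01, -5.25717161e-05,  2.30583762e-01]), 'tcp_rot': array([-5.10168670e-04, -7.07063868e-01,  7.07149389e-01,  4.11050597e-04]), 'ft_force': array([ 0.54043558, -0.14437263, -0.32503862]), 'wrist_torque': array([ 0.00100271, -0.01403598, -0.01334801]), 'grip_width': 1.001058487844048}
```

View pics/scene0.png

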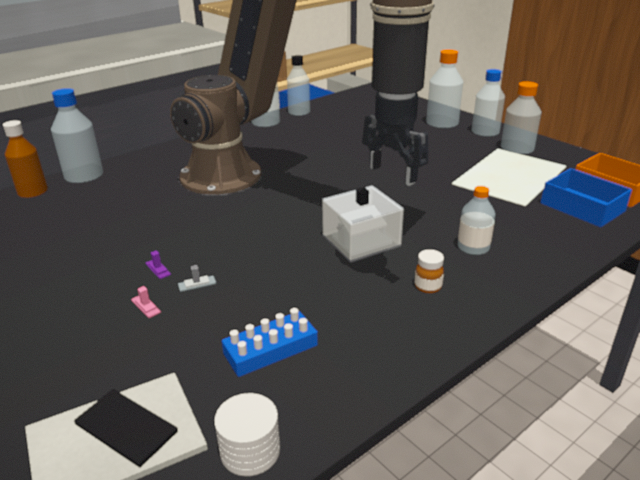

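View pics/side0.png

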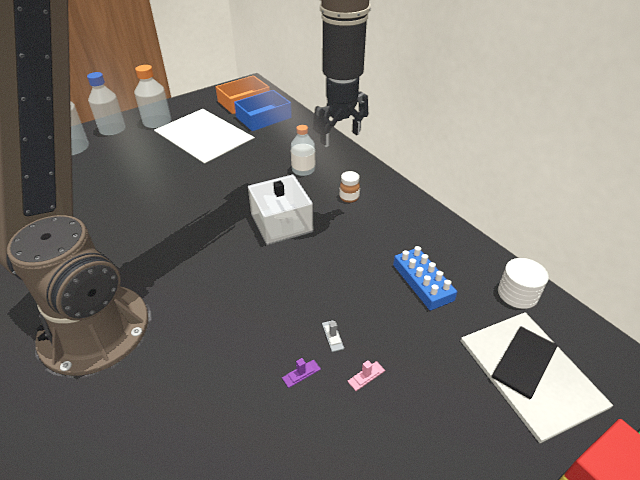

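View pics/wrist0.png

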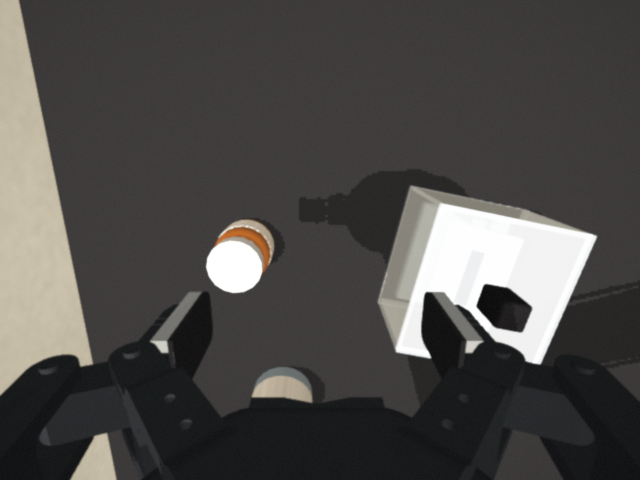

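The scene view shows the cover with its black pull at (362,197) and the grey slide at (196,278). The look-alikes are purple (157,265) and pink (145,302). In the side view the pull is at (279,188), the grey slide (333,336), purple (301,372) and pink (367,375). The slide to use is the grey/clear one with the grey post. Next I'll measure positions.

```bash
cat > h.py <<'E'
import numpy as np, cv2
def K(f):
    h=f["pixels"].shape[0]; F=h/2/np.tan(np.radians(f["vfov"])/2); return F,f["cx"],f["cy"]
def ray(f,u,v):
    F,cx,cy=K(f); M=np.array(f["world_from_camera"]); d=M[:3,:3]@np.array([(u-cx)/F,-(v-cy)/F,-1.]); return M[:3,3],d/np.linalg.norm(d)
def plane(f,u,v,z):
    o,d=ray(f,u,v); return o+d*(z-o[2])/d[2]
def tri(*obs):
    A=np.zeros((3,3));b=np.zeros(3)
    for f,u,v in obs:
        o,d=ray(f,u,v);P=np.eye(3)-np.outer(d,d);A+=P;b+=P@o
    x=np.linalg.solve(A,b); r=[np.linalg.norm((np.eye(3)-np.outer(ray(f,u,v)[1],ray(f,u,v)[1]))@(x-f["world_from_camera"][:3,3])) for f,u,v in obs]
    return x,r
def proj(f,p):
    F,cx,cy=K(f); M=np.array(f["world_from_camera"]); c=M[:3,:3].T@(np.array(p)-M[:3,3]); return np.array([cx+F*c[0]/-c[2],cy-F*c[1]/-c[2]])
def crop(f,x0,y0,x1,y1,s,name):
    c=f["pixels"][y0:y1,x0:x1,::-1]; cv2.imwrite(name,cv2.resize(c,None,fx=s,fy=s,interpolation=cv2.INTER_CUBIC))
E
python3 - <<'E'
from h import *; import pickle
d=pickle.load(open("f0.pkl","rb"))
crop(d["scene"],310,170,420,270,6,"pics/c1.png")
crop(d["wrist"],360,170,620,370,3,"pics/c2.png")
a=d["scene"];b=d["side"]
ca=np.hstack([cv2.resize(a["pixels"][245:325,125:225,::-1],None,fx=4,fy=4),cv2.resize(b["pixels"][310:390,280:380,::-1],None,fx=4,fy=4)])
cv2.imwrite("pics/c3.png",ca)
crop(b,235,165,325,250,6,"pics/c4.png")
for n,p,q in [("pull",(362,197),(279,188)),("cap bottle",(481,191),(302,129)),("jar top",(430,257),(349,177))]:
    print(n,tri((a,*p),(b,*q)))
for n,p in [("slide",(197,284))]: print(plane(a,*p,0.005))
E
```

```text
pull (array([0.52860494, 0.06384791, 0.11691088]), [np.float64(0.00027287116423991095), np.float64(0.00027287116423984617)])
cap bottle (array([0.71692996, 0.24046378, 0.14291712]), [np.float64(0.0009200522656718846), np.float64(0.0009200522656720577)])
jar top (array([0.74719473, 0.04875848, 0.0698505 ]), [np.float64(0.000557191492772527), np.float64(0.0005571914927727225)])
[ 0.43099716 -0.32144962  0.005     ]
```

View pics/c1.png

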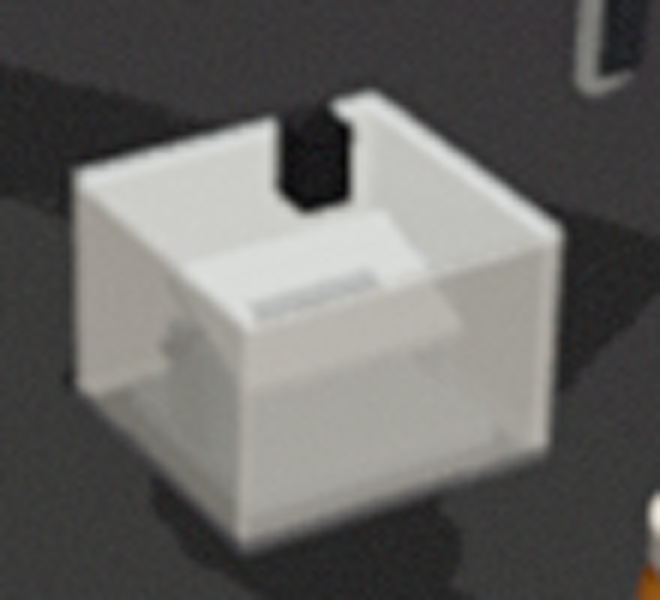

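View pics/c2.png

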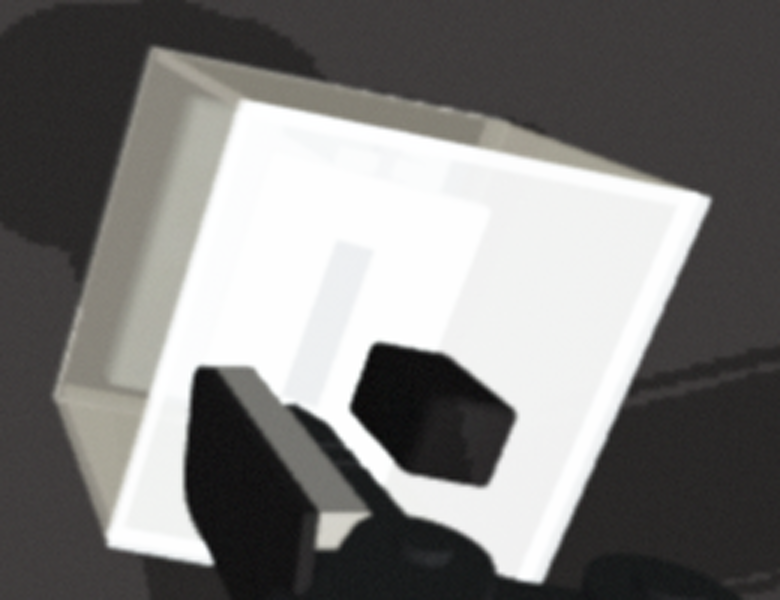

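View pics/c3.png

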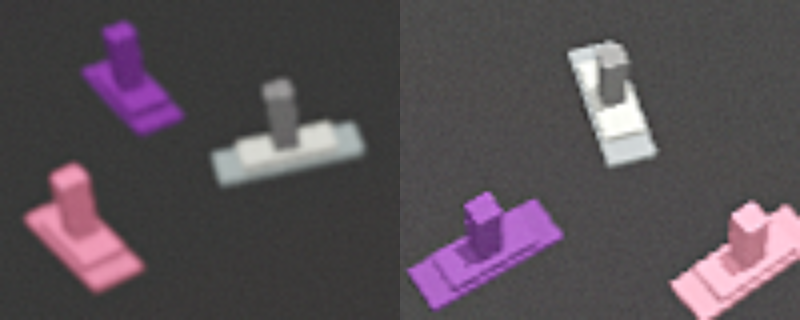

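View pics/c4.png

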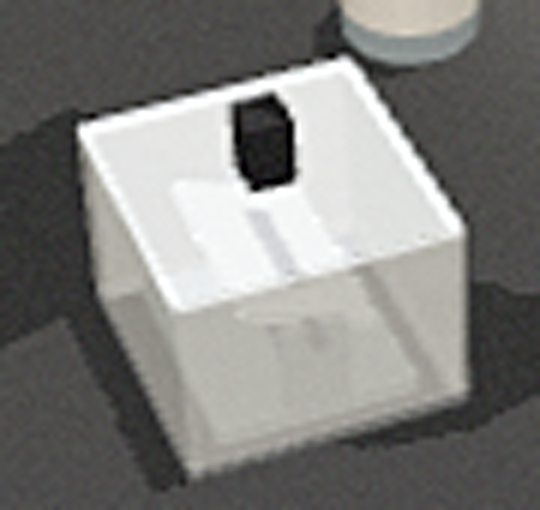

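```bash
python3 - <<'E'
from h import *; import pickle
d=pickle.load(open("f0.pkl","rb"));a=d["scene"];b=d["side"]
A=np.array([(78,178),(375,92),(562,235),(247,328)])/6+[310,170]-.5
B=np.array([(80,128),(350,60),(467,232),(183,312)])/6+[235,165]-.5
for f,P in((a,A),(b,B)):
    X=np.array([plane(f,*p,.1) for p in P]); c=X.mean(0); print(np.round(X,4).tolist(),c)
    e=[np.degrees(np.arctan2(*(X[(i+1)%4]-X[i])[[1,0]])) for i in range(4)]; print(np.round(e,1),[round(np.linalg.norm(X[(i+1)%4]-X[i]),4) for i in range(4)])
# window ends in scene/side crop
for n,p,q in [("w",(315,292),(272,242))]:
    print(tri((a,*(np.array(p)/6+[310,170]-.5)),(b,*(np.array(q)/6+[235,165]-.5))))
# slide: glass corners
S=np.array([(211,152),(358,122),(367,153),(222,187)])/4+[125,245]-.5
T=np.array([(568-400,52),(612-400,42),(657-400,153),(608-400,166)])/4+[280,310]-.5
for f,P in((a,S),(b,T)):
    X=np.array([plane(f,*p,.003) for p in P]);print(np.round(X,4).tolist(),X.mean(0))
    print([round(np.degrees(np.arctan2(*(X[(i+1)%4]-X[i])[[1,0]])),1) for i in range(4)],[round(np.linalg.norm(X[(i+1)%4]-X[i]),4) for i in range(4)])
p=np.array((279,84))/4+[125,245]-.5; q=np.array((610-400,48))/4+[280,310]-.5
print("post",plane(a,*p,.044),plane(b,*q,.044),tri((a,*p),(b,*q)))
for n,p,z in [("rackc",(270,335),.03),("pink",(146,308),0),("purp",(158,270),0)]:print(n,plane(a,*p,z))
E
```

```text
[[0.4532, 0.0101, 0.1], [0.4765, 0.1463, 0.1], [0.6072, 0.116, 0.1], [0.58, -0.0176, 0.1]] [0.52923615 0.06370495 0.1       ]
[  80.3  -13.  -101.5  167.7] [np.float64(0.1381), np.float64(0.1341), np.float64(0.1364), np.float64(0.1298)]
[[0.4765, 0.1402, 0.1], [0.6022, 0.1139, 0.1], [0.5758, -0.0197, 0.1], [0.4507, 0.0047, 0.1]] [0.52630779 0.05977497 0.1       ]
[ -11.8 -101.2  168.9   79.2] [np.float64(0.1285), np.float64(0.1363), np.float64(0.1274), np.float64(0.1378)]
(array([0.52811206, 0.06567687, 0.06023598]), [np.float64(0.00024244099826082021), np.float64(0.00024244099826087543)])
[[0.3957, -0.3498, 0.003], [0.4238, -0.2755, 0.003], [0.4516, -0.2867, 0.003], [0.4275, -0.3603, 0.003]] [ 0.42464332 -0.31807064  0.003     ]
[np.float64(69.3), np.float64(-21.9), np.float64(-108.2), np.float64(161.7)] [np.float64(0.0794), np.float64(0.03), np.float64(0.0774), np.float64(0.0335)]
[[0.422, -0.279, 0.003], [0.446, -0.2875, 0.003], [0.4229, -0.3597, 0.003], [0.3968, -0.3514, 0.003]] [ 0.42192082 -0.31939843  0.003     ]
[np.float64(-19.3), np.float64(-107.8), np.float64(162.2), np.float64(70.9)] [np.float64(0.0255), np.float64(0.0759), np.float64(0.0273), np.float64(0.0766)]
post [ 0.41920028 -0.31567346  0.044     ] [ 0.42409774 -0.31475023  0.044     ] (array([ 0.42272722, -0.31691998,  0.04678912]), [np.float64(0.00042521562023802994), np.float64(0.0004252156202380981)])
rackc [ 0.68849379 -0.31355001  0.03      ]
pink [ 0.42852701 -0.43845817  0.        ]
purp [ 0.32107227 -0.35816688  0.        ]
```

Crop c3 confirms the grey-post glass slide at scene (196,278) is the target. The purple one at (157,265) and pink one at (145,302) are the look-alikes. Now I'll go above the pull.

>>> servo_tool(increments=[{"hand": 1, "xyz": [-0.36, 0.84, 0], "twist": 0}, {"hand": 1, "xyz": [-0.36, 0.84, 0], "twist": 0}, {"hand": 1, "xyz": [-0.36, 0.84, 0], "twist": 0}, {"hand": 1, "xyz": [-0.36, 0.84, 0], "twist": 0}, {"hand": 1, "xyz": [-0.36, 0.84, 0], "twist": 0}, {"hand": 1, "xyz": [-0.36, 0.84, 0], "twist": 0}, {"hand": 1, "xyz": [-0.36, 0.84, 0], "twist": 0}, {"hand": 1, "xyz": [0, 0, 0], "twist": 0.67}, {"hand": 1, "xyz": [0, 0, 0], "twist": 0.67}, {"hand": 1, "xyz": [0, 0, 0], "twist": 0}])

```text
time_s: 1.15
eef_pos: [0.5277, 0.0631, 0.2313]
tcp_rot: [0.0, -0.632, 0.775, 0.0]
ft_force: [0.1, -0.2, -0.1]
grip_width: 0.999
```

```bash
cat > snap.py <<'E'
import sys,pickle
from plant import manip, grab_frame
from h import *
from scipy.spatial.transform import Rotation as Ro
d={}
for n in sys.argv[2:]:
    f=grab_frame(n); d[n]=f; cv2.imwrite(f"pics/{n}_{sys.argv[1]}.png",f["pixels"][:,:,::-1])
pickle.dump(d,open(f"f{sys.argv[1]}.pkl","wb"))
s=manip.observe(); q=s["tcp_rot"]; R=Ro.from_quat([q[1],q[2],q[3],q[0]]).as_matrix()
print(s["time_s"],np.round(s["eef_pos"],4),"F",np.round(s["ft_force"],2),"T",np.round(s["wrist_torque"],3),"w",round(s["grip_width"],3),"q",np.round(s["q"],3)); print("toolx",np.round(R[:,0],3),"y",np.round(R[:,1],3),"z",np.round(R[:,2],3))
E
python3 snap.py 1 wrist
```

```text
1.2 [0.5278 0.063  0.2312] F [-0.33 -0.69 -0.32] T [0.059 0.042 0.023] w 0.998 q [ 0.488  0.123 -0.303 -0.    -1.146 -0.687]
toolx [-0.197 -0.98   0.   ] y [-0.98   0.197  0.   ] z [-0. -0. -1.]
```

View pics/wrist_1.png

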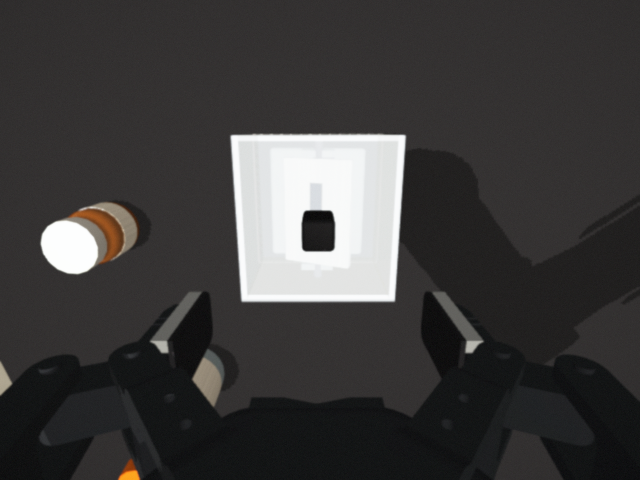

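```bash
python3 - <<'E'
from h import *; import pickle
f=pickle.load(open("f1.pkl","rb"))["wrist"]
h=cv2.cvtColor(f["pixels"],cv2.COLOR_RGB2GRAY)
# top of cover corners
for p in [(233,137),(404,137),(394,300),(242,300)]: print(np.round(plane(f,*p,.1),4))
print(np.round(np.mean([plane(f,*p,.1) for p in [(233,137),(404,137),(394,300),(242,300)]],0),4))
print(proj(f,[.528,.0635,.136]),proj(f,[.528,.0635,.1]))
E
```

```text
[ 0.5774 -0.0144  0.1   ]
[0.4525 0.0111 0.1   ]
[0.4786 0.1422 0.1   ]
[0.6052 0.1163 0.1   ]
[0.5284 0.0638 0.1   ]
[319.01071234 236.26917308] [318.6740432 223.3948706]
```

>>> servo_tool(increments=[{"hand": 1, "xyz": [0, 0, 0.8], "twist": 0}, {"hand": 1, "xyz": [0, 0, 0.8], "twist": 0}])

```text
time_s: 1.4
eef_pos: [0.5283, 0.063, 0.1911]
tcp_rot: [0.001, -0.634, 0.774, -0.0]
ft_force: [0.3, 1.2, -1.0]
grip_width: 0.996
```

>>> servo_tool(increments=[{"hand": 1, "xyz": [0, 0, 0.84], "twist": 0}, {"hand": 1, "xyz": [0, 0, 0.84], "twist": 0}, {"hand": 1, "xyz": [0, 0, 0.84], "twist": 0}, {"hand": 1, "xyz": [0, 0, 0.84], "twist": 0}, {"hand": -1, "xyz": [0, 0, 0], "twist": 0}, {"hand": -1, "xyz": [0, 0, 0], "twist": 0}, {"hand": -1, "xyz": [0, 0, 0], "twist": 0}, {"hand": -1, "xyz": [0, 0, 0], "twist": 0}, {"hand": -1, "xyz": [0, 0, 0], "twist": 0}, {"hand": -1, "xyz": [0, 0, 0], "twist": 0}, {"hand": -1, "xyz": [0, 0, 0], "twist": 0}, {"hand": -1, "xyz": [0, 0, 0], "twist": 0}], grip_force=50)

```text
time_s: 2.6
eef_pos: [0.5282, 0.0632, 0.1082]
tcp_rot: [0.001, -0.633, 0.774, -0.0]
ft_force: [-3.2, 0.2, 6.7]
grip_width: 0.27
```

```bash
python3 snap.py 2 scene; python3 -c "
from h import *;import pickle
crop(pickle.load(open('f2.pkl','rb'))['scene'],300,120,450,270,4,'pics/c5.png')"
```

```text
2.65 [0.5283 0.0632 0.1082] F [-2.97  2.29  6.58] T [ 0.401  1.01  -0.009] w 0.27 q [ 0.488  0.241 -0.467  0.    -0.862 -0.689]
toolx [-0.199 -0.98  -0.001] y [-0.98   0.199 -0.001] z [ 0.001  0.    -1.   ]
```

View pics/c5.png

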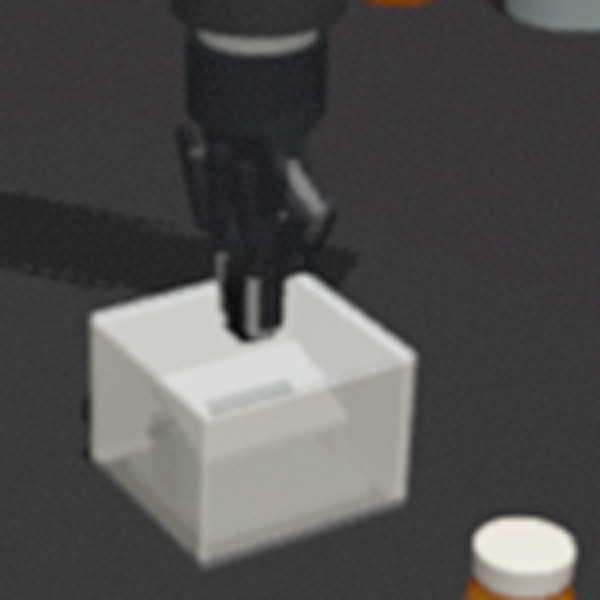

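Gripped. The plate's window can be seen through the cover, with the low edge toward the scene camera. Now I'll lift straight up.

>>> servo_tool(increments=[{"hand": -1, "xyz": [0, 0, -0.2], "twist": 0}, {"hand": -1, "xyz": [0, 0, -0.4], "twist": 0}, {"hand": -1, "xyz": [0, 0, -0.6], "twist": 0}, {"hand": -1, "xyz": [0, 0, -0.6], "twist": 0}, {"hand": -1, "xyz": [0, 0, -0.6], "twist": 0}, {"hand": -1, "xyz": [0, 0, -0.6], "twist": 0}, {"hand": -1, "xyz": [0, 0, -0.6], "twist": 0}, {"hand": -1, "xyz": [0, 0, -0.6], "twist": 0}, {"hand": -1, "xyz": [0, 0, -0.4], "twist": 0}, {"hand": -1, "xyz": [0, 0, 0], "twist": 0}])

```text
time_s: 3.65
eef_pos: [0.5287, 0.0632, 0.224]
tcp_rot: [0.001, -0.633, 0.774, -0.0]
ft_force: [0.4, 0.6, -3.3]
grip_width: 0.267
```

```bash
python3 snap.py 3 scene side; python3 -c "
from h import *;import pickle
d=pickle.load(open('f3.pkl','rb'))
print(proj(d['scene'],[.44,.3,0]),proj(d['side'],[.44,.3,0]))"
```

```text
3.75 [0.5277 0.063  0.222 ] F [-0.22 -0.18 -2.86] T [-0.027  0.04  -0.022] w 0.27 q [ 0.488  0.129 -0.317 -0.    -1.125 -0.689]
toolx [-0.2  -0.98 -0.  ] y [-0.98  0.2   0.  ] z [-0.  0. -1.]
[402.63299074 196.37661356] [214.76213974 190.52732503]
```

View pics/scene_3.png

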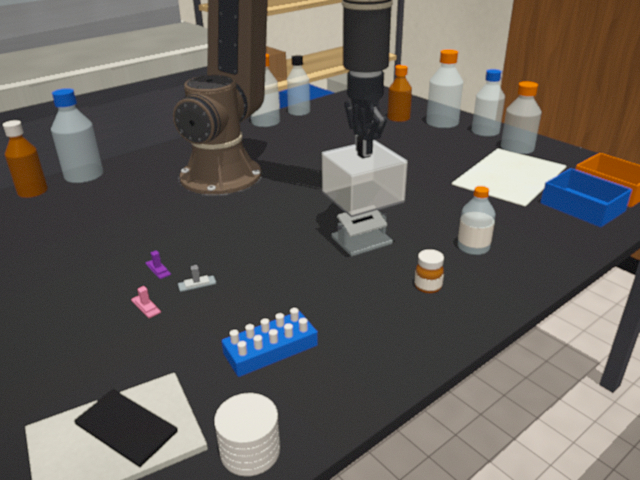

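View pics/side_3.png

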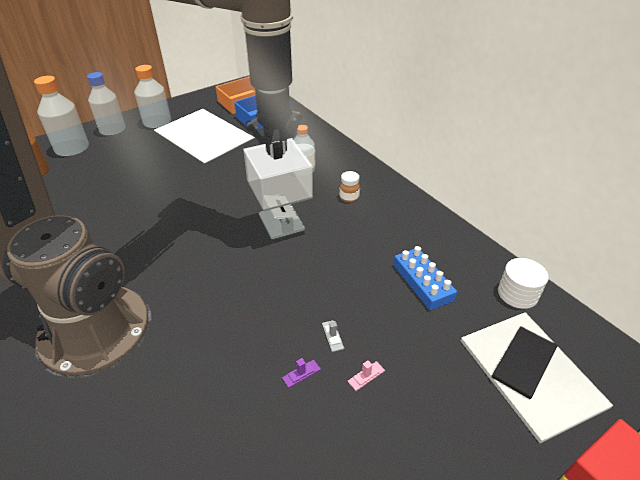

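The cover is clear of the stage, its bottom at about 0.114 m. The set-down spot at scene (402,196) / side (215,190) is empty bench.

>>> servo_tool(increments=[{"hand": -1, "xyz": [-0.5, 0.3, 0], "twist": 0}, {"hand": -1, "xyz": [-0.74, 0.46, 0], "twist": 0}, {"hand": -1, "xyz": [-0.74, 0.46, 0], "twist": 0}, {"hand": -1, "xyz": [-0.74, 0.46, 0], "twist": 0}, {"hand": -1, "xyz": [-0.74, 0.46, 0], "twist": 0}, {"hand": -1, "xyz": [-0.74, 0.46, 0], "twist": 0}, {"hand": -1, "xyz": [-0.74, 0.46, 0], "twist": 0}, {"hand": -1, "xyz": [-0.74, 0.46, 0], "twist": 0}, {"hand": -1, "xyz": [-0.74, 0.46, 0], "twist": 0}, {"hand": -1, "xyz": [-0.74, 0.46, 0], "twist": 0}, {"hand": -1, "xyz": [-0.74, 0.46, 0], "twist": 0}, {"hand": -1, "xyz": [-0.69, 0.44, 0], "twist": 0}])

```text
time_s: 4.95
eef_pos: [0.4389, 0.3011, 0.2213]
tcp_rot: [-0.001, -0.633, 0.774, -0.0]
ft_force: [1.2, -0.2, -2.1]
grip_width: 0.27
```

>>> servo_tool(increments=[{"hand": -1, "xyz": [0, 0, 0.7], "twist": 0}, {"hand": -1, "xyz": [0, 0, 0.7], "twist": 0}, {"hand": -1, "xyz": [0, 0, 0.7], "twist": 0}, {"hand": -1, "xyz": [0, 0, 0.7], "twist": 0}, {"hand": -1, "xyz": [0, 0, 0.7], "twist": 0}, {"hand": -1, "xyz": [0, 0, 0.5], "twist": 0}, {"hand": -1, "xyz": [0, 0, 0.2], "twist": 0}, {"hand": -1, "xyz": [0, 0, 0], "twist": 0}])

```text
time_s: 5.75
eef_pos: [0.4396, 0.2999, 0.1166]
tcp_rot: [-0.001, -0.633, 0.774, -0.0]
ft_force: [-0.1, -0.8, -2.2]
grip_width: 0.271
```

>>> servo_tool(increments=[{"hand": -1, "xyz": [0, 0, 0.2], "twist": 0}, {"hand": -1, "xyz": [0, 0, 0.12], "twist": 0}, {"hand": -1, "xyz": [0, 0, 0.04], "twist": 0}, {"hand": -1, "xyz": [0, 0, 0], "twist": 0}])

```text
time_s: 6.15
eef_pos: [0.4401, 0.3001, 0.1085]
tcp_rot: [0.0, -0.633, 0.774, 0.0]
ft_force: [0.0, 0.3, -2.5]
grip_width: 0.272
```

>>> servo_tool(increments=[{"hand": -1, "xyz": [0, 0, 0.04], "twist": 0}, {"hand": -1, "xyz": [0, 0, 0.04], "twist": 0}, {"hand": -1, "xyz": [0, 0, 0], "twist": 0}])

```text
time_s: 6.45
eef_pos: [0.44, 0.3002, 0.1081]
tcp_rot: [0.001, -0.633, 0.774, 0.0]
ft_force: [-7.9, -2.6, 13.8]
grip_width: 0.274
```

>>> servo_tool(increments=[{"hand": -1, "xyz": [0, 0, -0.03], "twist": 0}, {"hand": 0.2, "xyz": [0, 0, 0], "twist": 0}, {"hand": 1, "xyz": [0, 0, 0], "twist": 0}, {"hand": 1, "xyz": [0, 0, 0], "twist": 0}, {"hand": 1, "xyz": [0, 0, 0], "twist": 0}, {"hand": 1, "xyz": [0, 0, 0], "twist": 0}, {"hand": 1, "xyz": [0, 0, -0.6], "twist": 0}, {"hand": 1, "xyz": [0, 0, -0.9], "twist": 0}, {"hand": 1, "xyz": [0, 0, -0.9], "twist": 0}, {"hand": 1, "xyz": [0, 0, -0.9], "twist": 0}, {"hand": 1, "xyz": [0, 0, -0.9], "twist": 0}, {"hand": 1, "xyz": [0, 0, 0], "twist": 0}])

```text
time_s: 7.65
eef_pos: [0.4414, 0.3013, 0.2153]
tcp_rot: [0.003, -0.633, 0.774, 0.0]
ft_force: [-0.3, -0.1, -0.1]
grip_width: 1.003
```

```bash
python3 snap.py 4 scene side; python3 - <<'E'
from h import *;import pickle
d=pickle.load(open('f4.pkl','rb'))
cv2.imwrite("pics/c6.png",np.hstack([cv2.resize(d['scene']['pixels'][130:260,320:450,::-1],(400,400)),cv2.resize(d['side']['pixels'][130:260,190:320,::-1],(400,400))]))
crop(d['scene'],320,195,405,260,9,'pics/c7.png'); crop(d['side'],245,190,320,250,10,'pics/c8.png')
E
```

```text
7.75 [0.44   0.3002 0.2123] F [-1.13  0.68 -1.1 ] T [-0.065  0.012 -0.047] w 0.997 q [ 0.967  0.138 -0.33  -0.    -1.102 -1.168]
toolx [-0.2   -0.98  -0.001] y [-0.98  0.2  -0.  ] z [ 0.     0.001 -1.   ]
```

View pics/c6.png

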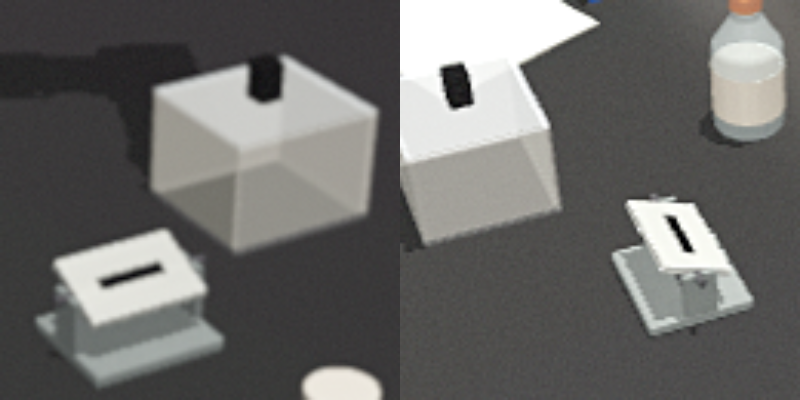

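View pics/c7.png

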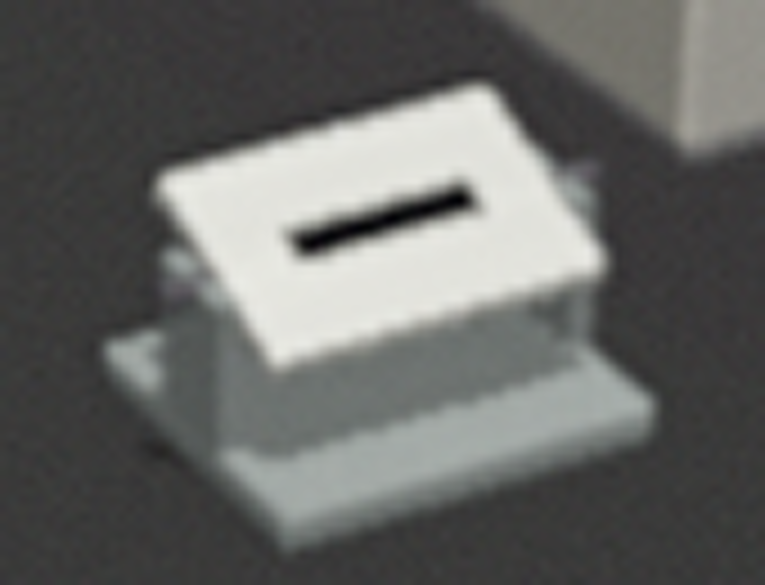

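View pics/c8.png

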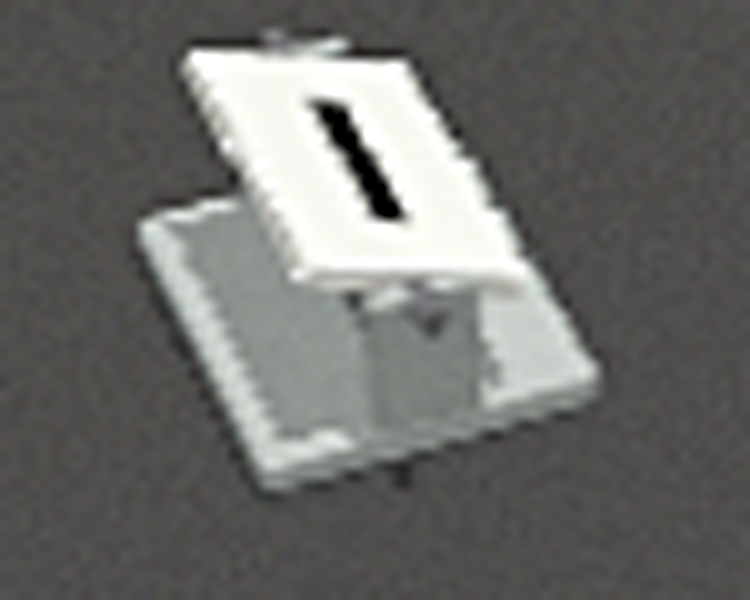

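```bash
python3 - <<'E'
from h import *;import pickle
from scipy.optimize import least_squares
d=pickle.load(open('f4.pkl','rb'));a=d['scene'];b=d['side']
S={'h-':(157,183),'h+':(487,83),'l+':(607,265),'l-':(275,367),'w-':(298,243),'w+':(475,197)}
T={'h-':(298,276),'h+':(187,52),'l+':(408,64),'l-':(525,282),'w-':(392,217),'w+':(327,103)}
X={}
for k in S:
    x,r=tri((a,*(np.array(S[k])/9+[320,195]-.5)),(b,*(np.array(T[k])/10+[245,190]-.5))); X[k]=x; print(k,np.round(x,4),np.round(r[0]*1e3,2))
c=np.mean([X[k] for k in('h-','h+','l+','l-')],0); print(c,(X['w-']+X['w+'])/2)
dx=(X['l+']+X['l-']-X['h+']-X['h-'])/2; dy=(X['l+']+X['h+']-X['l-']-X['h-'])/2
print(np.linalg.norm(dx),np.linalg.norm(dy),"slope",np.degrees(np.arctan2(-dx[2],np.hypot(*dx[:2]))),"yaw x",np.degrees(np.arctan2(dx[1],dx[0])),"yaw y",np.degrees(np.arctan2(dy[1],dy[0])),dy[2])
# silhouette-known fit: params x,y,yaw,theta
def res(p):
    x,y,yaw,th=p; ex=np.array([np.cos(yaw)*np.cos(th),np.sin(yaw)*np.cos(th),-np.sin(th)]);ey=np.array([-np.sin(yaw),np.cos(yaw),0]);n=np.cross(ex,ey)
    o=np.array([x,y,.055])+.004*n; r=[]
    for k,(u,v) in {'h-':(-.032,-.049),'h+':(-.032,.049),'l+':(.032,.049),'l-':(.032,-.049),'w-':(0,-.028),'w+':(0,.028)}.items():
        P=o+u*ex+v*ey
        r+=list(proj(a,P)-(np.array(S[k])/9+[320,195]-.5)); r+=list(proj(b,P)-(np.array(T[k])/10+[245,190]-.5))
    return r
s=least_squares(res,[.528,.063,-.2,.4]);print(s.x[:2],np.degrees(s.x[2:]),np.round(s.fun,1)); J=s.jac;print(np.degrees(np.sqrt(np.diag(np.linalg.inv(J.T@J))*np.mean(s.fun**2))[2:]))
E
```

```text
h- [0.4867 0.0247 0.0667] 0.48
h+ [0.509  0.1205 0.0695] 1.35
l+ [0.5693 0.1059 0.0466] 0.86
l- [0.5468 0.0114 0.0442] 0.55
w- [0.5238 0.0397 0.0588] 0.94
w+ [0.5352 0.0916 0.0578] 0.69
[0.5279473  0.0656308  0.05674859] [0.52950682 0.06564581 0.05826836]
0.06584230833756385 0.0977977089621357 slope 20.124040856134073 yaw x -13.05943535120568 yaw y 76.75832669126889 0.0026275076758849256
[0.52737729 0.06516   ] [-12.74878537  20.70761825] [ 0.1 -0.6  0.7 -1.2 -0.2  0.7  0.5 -0.6 -0.3 -0.1 -0.3 -0.5 -0.3 -0.8
  0.2 -1.  -1.3  0.5 -0.1  0.3 -0.  -0.2 -0.3 -0.6]
[0.61761742 1.2531355 ]
```

The cover stands flat at its new spot. The plate (scene crop corners, window end to end about (353,222) to (373,217)) has a slope of about 20.5° and yaw of about -12.8°. I'll check it from above with the wrist camera on the way.

>>> servo_tool(increments=[{"hand": 1, "xyz": [0.5, -0.3, 0], "twist": 0}, {"hand": 1, "xyz": [0.9, -0.56, 0], "twist": 0}, {"hand": 1, "xyz": [0.9, -0.56, 0], "twist": 0}, {"hand": 1, "xyz": [0.9, -0.56, 0], "twist": 0}, {"hand": 1, "xyz": [0.9, -0.56, 0], "twist": 0}, {"hand": 1, "xyz": [0.9, -0.56, 0], "twist": 0}, {"hand": 1, "xyz": [0.9, -0.56, 0], "twist": 0}, {"hand": 1, "xyz": [0.9, -0.56, 0], "twist": 0}, {"hand": 1, "xyz": [0.9, -0.56, 0], "twist": 0}, {"hand": 1, "xyz": [0.9, -0.56, 0], "twist": 0}, {"hand": 1, "xyz": [0, 0, 0], "twist": 0}])

```text
time_s: 8.85
eef_pos: [0.5278, 0.0597, 0.2108]
tcp_rot: [-0.001, -0.632, 0.775, 0.0]
ft_force: [-0.5, 0.6, -0.6]
grip_width: 0.996
```

```bash
python3 snap.py 5 wrist; python3 - <<'E'
from h import *;import pickle
d=pickle.load(open('f5.pkl','rb'))
crop(d['wrist'],220,130,420,280,4,'pics/c9.png')
E
```

```text
8.9 [0.5276 0.0607 0.2109] F [-0.01  0.13 -0.85] T [ 0.109  0.007 -0.028] w 0.999 q [ 0.484  0.138 -0.333 -0.    -1.102 -0.688]
toolx [-0.202 -0.979  0.001] y [-0.979  0.202  0.002] z [-0.002 -0.001 -1.   ]
```

View pics/c9.png

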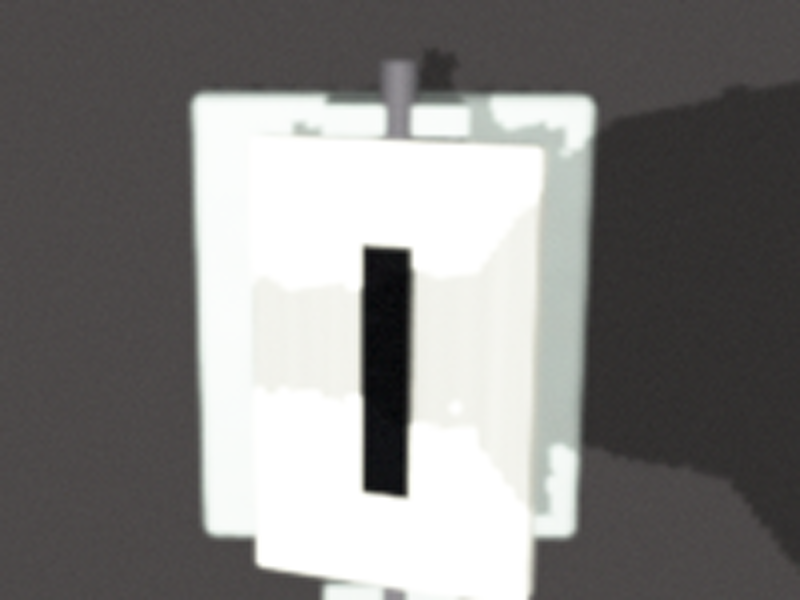

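```bash
python3 - <<'E'
from h import *;import pickle
from scipy.optimize import least_squares
d=pickle.load(open('f4.pkl','rb'));a=d['scene'];b=d['side'];w=pickle.load(open('f5.pkl','rb'))['wrist']
S={'h-':(157,183),'h+':(487,83),'l+':(607,265),'l-':(275,367),'w-':(298,243),'w+':(475,197)}
T={'h-':(298,276),'h+':(187,52),'l+':(408,64),'l-':(525,282),'w-':(392,217),'w+':(327,103)}
W={'h-':(543,148),'l-':(248,137),'h+':(530,597),'l+':(257,565),'w-':(388,247.5),'w+':(385.5,493)}
loc={'h-':(-.032,-.049),'h+':(-.032,.049),'l+':(.032,.049),'l-':(.032,-.049),'w-':(0,-.028),'w+':(0,.028)}
def frame(p):
    x,y,yaw,th=p; ex=np.array([np.cos(yaw)*np.cos(th),np.sin(yaw)*np.cos(th),-np.sin(th)]);ey=np.array([-np.sin(yaw),np.cos(yaw),0]);n=np.cross(ex,ey)
    return np.array([x,y,.055])+.004*n,ex,ey,n
def res(p,use='abw'):
    o,ex,ey,n=frame(p); r=[]
    for k,(u,v) in loc.items():
        P=o+u*ex+v*ey
        if 'a' in use: r+=list(proj(a,P)-(np.array(S[k])/9+[320,195]-.5))
        if 'b' in use: r+=list(proj(b,P)-(np.array(T[k])/10+[245,190]-.5))
        if 'w' in use: r+=list(proj(w,P)-(np.array(W[k])/4+[220,130]-.5))
    return r
for u in ('a','b','w','abw'):
    s=least_squares(res,[.528,.063,-.2,.4],args=(u,));print(u,np.round(s.x[:2],4),np.round(np.degrees(s.x[2:]),2),np.abs(s.fun).max().round(2))
o,ex,ey,n=frame(s.x); print(o,ex,n); np.save("st.npy",s.x)
E
```

```text
a [0.5281 0.0655] [-11.65  22.58] 0.81
b [0.5259 0.0631] [-13.59  19.23] 0.94
w [0.529  0.0644] [-11.77  18.18] 1.47
abw [0.5287 0.0644] [-11.87  19.39] 1.83
[0.530018   0.06415644 0.05877305] [ 0.92310477 -0.19396611 -0.33204629] [ 0.32495018 -0.06827971  0.94326309]
```

>>> servo_tool(increments=[{"hand": 1, "xyz": [0.94, 0.06, 0], "twist": 0}, {"hand": 1, "xyz": [0.94, 0.06, 0], "twist": 0}, {"hand": 1, "xyz": [0.94, 0.06, 0], "twist": 0}, {"hand": 1, "xyz": [0.94, 0.06, 0], "twist": 0}, {"hand": 1, "xyz": [0.94, 0.06, 0], "twist": 0}, {"hand": 1, "xyz": [0.94, 0.06, 0], "twist": 0}, {"hand": 1, "xyz": [0.94, 0.06, 0], "twist": 0}, {"hand": 1, "xyz": [0.94, 0.06, 0], "twist": 0}, {"hand": 1, "xyz": [0.94, 0.06, 0], "twist": 0}, {"hand": 1, "xyz": [0.94, 0.06, 0], "twist": 0}, {"hand": 1, "xyz": [0.94, 0.06, 0], "twist": 0}, {"hand": 1, "xyz": [0.94, 0.06, 0], "twist": 0}])

```text
time_s: 10.1
eef_pos: [0.4532, -0.2104, 0.2115]
tcp_rot: [-0.0, -0.633, 0.774, 0.0]
ft_force: [1.2, -0.5, 0.3]
grip_width: 0.999
```

>>> servo_tool(increments=[{"hand": 1, "xyz": [0.9, 0.06, 0], "twist": 0}, {"hand": 1, "xyz": [0.9, 0.06, 0], "twist": 0}, {"hand": 1, "xyz": [0.9, 0.06, 0], "twist": 0}, {"hand": 1, "xyz": [0.9, 0.06, 0], "twist": 0}, {"hand": 1, "xyz": [0, 0, 0], "twist": -0.96}, {"hand": 1, "xyz": [0, 0, 0], "twist": -0.96}, {"hand": 1, "xyz": [0, 0, 0], "twist": -0.96}, {"hand": 1, "xyz": [0, 0, 0], "twist": -0.96}, {"hand": 1, "xyz": [0, 0, 0], "twist": -0.96}, {"hand": 1, "xyz": [0, 0, 0], "twist": -0.96}, {"hand": 1, "xyz": [0, 0, 0], "twist": -0.96}, {"hand": 1, "xyz": [0, 0, 0], "twist": -0.96}])

```text
time_s: 11.3
eef_pos: [0.4298, -0.2964, 0.2113]
tcp_rot: [-0.0, 0.953, -0.302, -0.001]
ft_force: [-0.3, 0.3, -0.0]
grip_width: 0.996
```

>>> servo_tool(increments=[{"hand": 1, "xyz": [0, 0, 0], "twist": -0.96}, {"hand": 1, "xyz": [0, 0, 0], "twist": -0.96}, {"hand": 1, "xyz": [0, 0, 0], "twist": 0}])

```text
time_s: 11.6
eef_pos: [0.4298, -0.2965, 0.2114]
tcp_rot: [-0.0, 0.986, -0.164, -0.001]
ft_force: [0.4, -0.5, -0.9]
grip_width: 0.998
```

```bash
python3 snap.py 6 wrist
```

```text
11.65 [ 0.4299 -0.2966  0.2115] F [ 0.25  0.31 -0.38] T [-0.022 -0.019  0.032] w 0.998 q [-0.228  0.122 -0.35  -0.    -1.099  1.464]
toolx [ 0.945 -0.328 -0.001] y [-0.328 -0.945 -0.   ] z [-0.001  0.    -1.   ]
```

View pics/wrist_6.png

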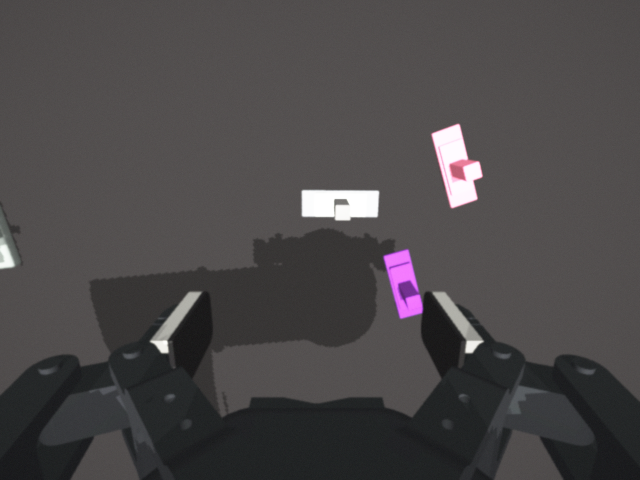

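```bash
python3 - <<'E'
from h import *;import pickle
f=pickle.load(open('f6.pkl','rb'))['wrist']
im=f['pixels'].astype(int); 
m=((im.min(2)>130)&(im.max(2)-im.min(2)<40)).astype(np.uint8); m[:150]=0;m[250:]=0;m[:,:280]=0;m[:,400:]=0
c=max(cv2.findContours(m,0,2)[0],key=cv2.contourArea);r=cv2.minAreaRect(c);print(r)
q=cv2.boxPoints(r);print(q)
# glass corners by hand from rect long edge far from post (top edge)
crop(f,290,175,390,230,8,'pics/c10.png')
t=np.array([0.4299,-.2966]);tx=np.array([.945,-.328]);ty=np.array([-.328,-.945])
hs=cv2.cvtColor(f['pixels'],cv2.COLOR_RGB2HSV); mm=((hs[...,0]>135)&(hs[...,0]<155)&(hs[...,1]>120)).astype(np.uint8)
c=max(cv2.findContours(mm,0,2)[0],key=cv2.contourArea);r=cv2.minAreaRect(c);
for p in cv2.boxPoints(r): P=plane(f,*p,.004)[:2]; print("purp",p,P,(P-t)@tx,(P-t)@ty)
E
```

```text
((340.0, 205.0), (30.0, 78.0), 90.0)
[[301. 190.]
 [379. 190.]
 [379. 220.]
 [301. 220.]]
purp [382.12183 254.8627 ] [ 0.3585832  -0.34439462] -0.051717742192547766 0.0685578296188044
purp [407.71765 248.12692] [ 0.35715445 -0.3716055 ] -0.04414273969718288 0.09474073436144345
purp [424.54407 312.06735] [ 0.27949741 -0.37026338] -0.11796885893686487 0.11894393859419952
purp [398.94824 318.80313] [ 0.28054458 -0.34151537] -0.1264086301068941 0.09143360534881664
```

View pics/c10.png

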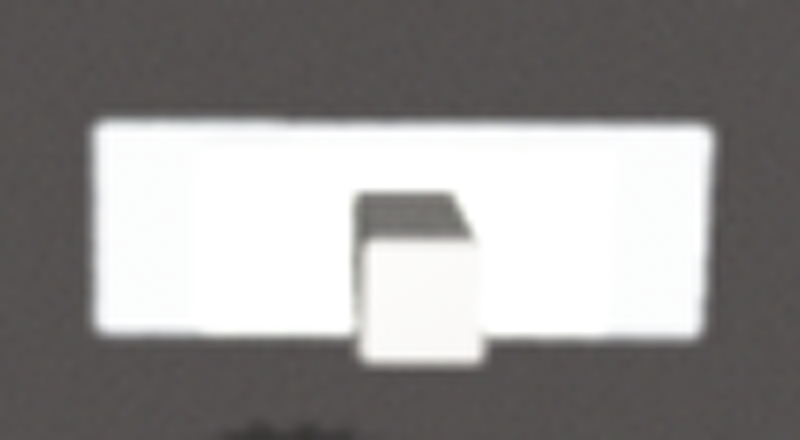

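```bash
python3 - <<'E'
from h import *;import pickle
f=pickle.load(open('f6.pkl','rb'))['wrist']
g=lambda u,v,z: plane(f,u/8+290-.5,v/8+175-.5,z)
G=np.array([g(*p,.003) for p in [(92,120),(714,125),(703,340),(92,333)]]);P=np.array([g(*p,.044) for p in [(363,238),(478,240),(485,364),(358,364)]])
print(G.round(4).tolist(),G.mean(0));print(P.round(4).tolist(),P.mean(0))
for i in range(4): e=G[(i+1)%4]-G[i];print(np.degrees(np.arctan2(e[1],e[0])).round(1),np.linalg.norm(e).round(4))
t=np.array([0.4299,-.2966]);tx=np.array([.945,-.328]);ty=np.array([-.328,-.945])
for c in (G.mean(0)[:2],P.mean(0)[:2],np.array([.4227,-.317])): D=c-t; print(c,D@tx/.025,D@ty/.025)
E
```

```text
[[0.4505, -0.287, 0.003], [0.425, -0.36, 0.003], [0.399, -0.3511, 0.003], [0.4249, -0.2779, 0.003]] [ 0.42484979 -0.31896554  0.003     ]
[[0.434, -0.3149, 0.044], [0.4297, -0.3269, 0.044], [0.4159, -0.3234, 0.044], [0.4205, -0.3099, 0.044]] [ 0.42503383 -0.31876613  0.044     ]
-109.3 0.0773
161.1 0.0275
70.5 0.0776
-19.5 0.0272
[ 0.42484979 -0.31896554] 0.10253798188654971 0.9116762831676637
[ 0.42503383 -0.31876613] 0.10687854476333643 0.9017237943420808
[ 0.4227 -0.317 ] -0.004511999999998982 0.8655840000000009
```

The white glass slide is centred at (340,204) in the wrist view, with its post top at (342,212). The purple (403,283) and pink (455,165) ones are off to the right and clear. I'll move over the slide and descend.

>>> servo_tool(increments=[{"hand": 0.2, "xyz": [0.1, 0.91, 0], "twist": 0.03}, {"hand": 0.2, "xyz": [0, 0, 0.85], "twist": 0}, {"hand": 0.2, "xyz": [0, 0, 0.85], "twist": 0}, {"hand": 0.2, "xyz": [0, 0, 0.85], "twist": 0}, {"hand": 0.2, "xyz": [0, 0, 0.85], "twist": 0}, {"hand": 0.2, "xyz": [0, 0, 0.85], "twist": 0}, {"hand": 0.2, "xyz": [0, 0, 0.8], "twist": 0}, {"hand": 0.2, "xyz": [0, 0, 0.8], "twist": 0}, {"hand": 0.2, "xyz": [0, 0, 0.7], "twist": 0}, {"hand": 0.2, "xyz": [0, 0, 0.7], "twist": 0}, {"hand": 0.2, "xyz": [0, 0, 0.4], "twist": 0}, {"hand": 0.2, "xyz": [0, 0, 0], "twist": 0}], grip_force=20)

```text
time_s: 12.85
eef_pos: [0.4241, -0.3189, 0.0194]
tcp_rot: [-0.0, 0.986, -0.169, -0.001]
ft_force: [0.0, -0.3, 0.8]
grip_width: 0.603
```

```bash
python3 snap.py 7 scene side; python3 - <<'E'
from h import *;import pickle
d=pickle.load(open('f7.pkl','rb'))
cv2.imwrite("pics/c11.png",np.hstack([cv2.resize(d['scene']['pixels'][220:320,140:240,::-1],(400,400)),cv2.resize(d['side']['pixels'][280:380,280:380,::-1],(400,400))]))
E
```

```text
12.95 [ 0.4253 -0.3194  0.0211] F [ 0.68 -0.21  0.34] T [ 0.043 -0.043  0.007] w 0.598 q [-0.275  0.362 -0.552  0.    -0.657  1.508]
toolx [ 0.944 -0.331 -0.   ] y [-0.331 -0.944  0.   ] z [-0. -0. -1.]
```

View pics/c11.png

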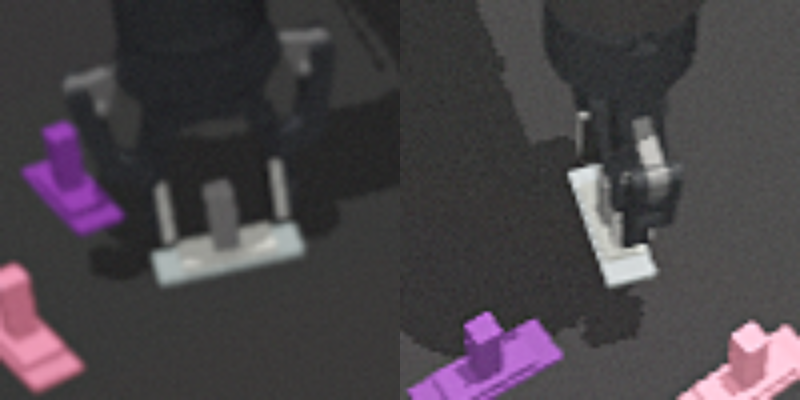

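>>> servo_tool(increments=[{"hand": 0.2, "xyz": [0, 0, 0.2], "twist": 0}, {"hand": -1, "xyz": [0, 0, 0], "twist": 0}, {"hand": -1, "xyz": [0, 0, 0], "twist": 0}, {"hand": -1, "xyz": [0, 0, 0], "twist": 0}, {"hand": -1, "xyz": [0, 0, 0], "twist": 0}, {"hand": -1, "xyz": [0, 0, 0], "twist": 0}, {"hand": -1, "xyz": [0, 0, 0], "twist": 0}])

```text
time_s: 13.65
eef_pos: [0.4254, -0.3194, 0.0162]
tcp_rot: [0.0, 0.986, -0.167, 0.0]
ft_force: [-0.9, 0.7, 6.0]
grip_width: 0.16
```

>>> servo_tool(increments=[{"hand": -0.7, "xyz": [0, 0, 0], "twist": 0}, {"hand": -0.7, "xyz": [0, 0, 0], "twist": 0}])

```text
time_s: 13.85
eef_pos: [0.4254, -0.3194, 0.0162]
tcp_rot: [0.0, 0.986, -0.167, 0.0]
ft_force: [-0.9, 1.3, 5.4]
grip_width: 0.158
```

>>> servo_tool(increments=[{"hand": -0.64, "xyz": [0, 0, 0], "twist": 0}])

```text
time_s: 13.95
eef_pos: [0.4251, -0.3193, 0.0158]
tcp_rot: [-0.0, 0.986, -0.167, 0.0]
ft_force: [-0.2, -0.3, -1.1]
grip_width: 0.18
```

>>> servo_tool(increments=[{"hand": -0.64, "xyz": [0, 0, 0], "twist": 0}])

```text
time_s: 14.05
eef_pos: [0.4249, -0.3192, 0.0156]
tcp_rot: [-0.0, 0.986, -0.167, -0.0]
ft_force: [0.2, 0.1, -0.0]
grip_width: 0.183
```

>>> servo_tool(increments=[{"hand": -1, "xyz": [0, 0, 0], "twist": 0}])

```text
time_s: 14.15
eef_pos: [0.425, -0.3193, 0.0156]
tcp_rot: [-0.0, 0.986, -0.167, -0.0]
ft_force: [0.0, -0.1, 1.7]
grip_width: 0.156
```

>>> servo_tool(increments=[{"hand": -1, "xyz": [0, 0, 0], "twist": 0}])

```text
time_s: 14.25
eef_pos: [0.425, -0.3193, 0.0157]
tcp_rot: [-0.0, 0.986, -0.167, -0.0]
ft_force: [-0.4, -0.2, 0.5]
grip_width: 0.164
```

Gripper positioning is repeatable: the post sets it at w≈0.16, and it opens and closes within one row. The interface only turns the tool about its own z. So I plan to grip with the jaws along the slide's long axis and let the slide swivel between the pads to lie flat on the plate. Lift and carry.

>>> servo_tool(increments=[{"hand": -1, "xyz": [0, 0, -0.4], "twist": 0}, {"hand": -1, "xyz": [0, 0, -0.8], "twist": 0}, {"hand": -1, "xyz": [0, 0, -0.8], "twist": 0}, {"hand": -1, "xyz": [0, 0, -0.8], "twist": 0}, {"hand": -1, "xyz": [0, 0, -0.8], "twist": 0}, {"hand": -1, "xyz": [0, 0, -0.8], "twist": 0}, {"hand": -1, "xyz": [0, 0, -0.6], "twist": 0}, {"hand": -1, "xyz": [0, 0, 0], "twist": -0.43}, {"hand": -1, "xyz": [0, 0, 0], "twist": -0.43}, {"hand": -1, "xyz": [0, 0, 0], "twist": 0}], grip_force=25)

```text
time_s: 15.25
eef_pos: [0.425, -0.3193, 0.1415]
tcp_rot: [0.0, 0.995, -0.103, 0.0]
ft_force: [1.0, -0.1, -1.1]
grip_width: 0.157
```

```bash
python3 snap.py 8 scene wrist; python3 - <<'E'
from h import *;import pickle
d=pickle.load(open('f8.pkl','rb'))
cv2.imwrite("pics/c12.png",np.hstack([cv2.resize(d['scene']['pixels'][180:300,140:260,::-1],(400,400)),cv2.resize(d['wrist']['pixels'][:,:,::-1],(533,400))[:,70:470]]))
E
```

```text
15.35 [ 0.425  -0.3193  0.1411] F [-0.46  0.12 -0.62] T [ 0.007  0.015 -0.02 ] w 0.159 q [-0.275  0.203 -0.428 -0.    -0.939  1.637]
toolx [ 0.978 -0.208  0.   ] y [-0.208 -0.978 -0.   ] z [ 0. -0. -1.]
```

View pics/c12.png

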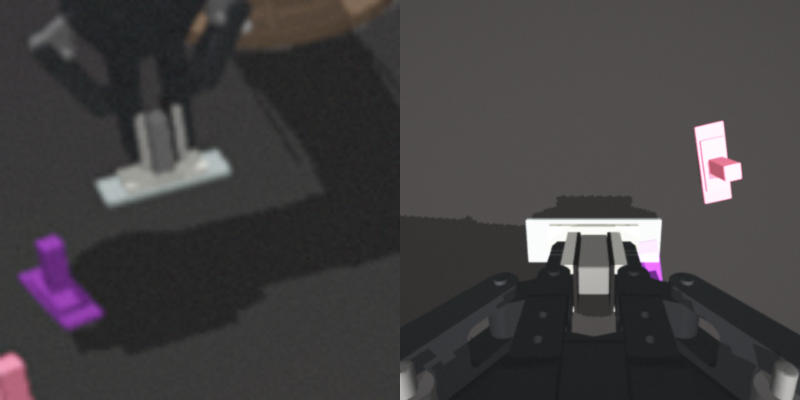

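The slide is held, centred in the jaws. Carrying it to the stage.

>>> servo_tool(increments=[{"hand": -1, "xyz": [0, -0.5, 0], "twist": 0}, {"hand": -1, "xyz": [0.09, -0.8, 0], "twist": 0}, {"hand": -1, "xyz": [0.09, -0.9, 0], "twist": 0}, {"hand": -1, "xyz": [0.09, -0.9, 0], "twist": 0}, {"hand": -1, "xyz": [0.09, -0.9, 0], "twist": 0}, {"hand": -1, "xyz": [0.09, -0.9, 0], "twist": 0}, {"hand": -1, "xyz": [0.09, -0.9, 0], "twist": 0}, {"hand": -1, "xyz": [0.09, -0.9, 0], "twist": 0}, {"hand": -1, "xyz": [0.09, -0.9, 0], "twist": 0}, {"hand": -1, "xyz": [0.09, -0.9, 0], "twist": 0}, {"hand": -1, "xyz": [0.09, -0.9, 0], "twist": 0}, {"hand": -1, "xyz": [0.09, -0.9, 0], "twist": 0}])

```text
time_s: 16.55
eef_pos: [0.5022, -0.0709, 0.1408]
tcp_rot: [0.0, 0.995, -0.104, -0.0]
ft_force: [0.4, 0.7, 0.1]
grip_width: 0.154
```

>>> servo_tool(increments=[{"hand": -1, "xyz": [0, -0.9, 0], "twist": 0}, {"hand": -1, "xyz": [0, -0.9, 0], "twist": 0}, {"hand": -1, "xyz": [0, -0.9, 0], "twist": 0}, {"hand": -1, "xyz": [0, -0.9, 0], "twist": 0}, {"hand": -1, "xyz": [0, -0.9, 0], "twist": 0}, {"hand": -1, "xyz": [0, -0.9, 0], "twist": 0}, {"hand": -1, "xyz": [0, -0.17, 0], "twist": 0}, {"hand": -1, "xyz": [0, 0, 0], "twist": 0}])

```text
time_s: 17.35
eef_pos: [0.5307, 0.0647, 0.1406]
tcp_rot: [0.0, 0.995, -0.103, -0.0]
ft_force: [-0.9, 0.8, -0.7]
grip_width: 0.155
```

>>> servo_tool(increments=[{"hand": -1, "xyz": [0, 0, 0.7], "twist": 0}, {"hand": -1, "xyz": [0, 0, 0.7], "twist": 0}, {"hand": -1, "xyz": [0, 0, 0.7], "twist": 0}, {"hand": -1, "xyz": [0, 0, 0], "twist": 0}, {"hand": -1, "xyz": [0, 0, 0], "twist": 0}])

```text
time_s: 17.85
eef_pos: [0.5308, 0.0633, 0.0885]
tcp_rot: [0.0, 0.995, -0.104, -0.0]
ft_force: [-0.2, 0.3, 1.0]
grip_width: 0.159
```

```bash
python3 snap.py 9 scene side wrist; cat > v.py <<'E'
import sys,pickle
from h import *
d=pickle.load(open(f'f{sys.argv[1]}.pkl','rb'))
P=[cv2.resize(d['scene']['pixels'][170:270,315:415,::-1],(400,400),interpolation=2),cv2.resize(d['side']['pixels'][160:260,230:330,::-1],(400,400),interpolation=2)]
cv2.imwrite(sys.argv[2],np.hstack(P))
E
python3 v.py 9 pics/c13.png
```

```text
18.0 [0.5315 0.0639 0.0893] F [-0.01 -0.18 -0.9 ] T [0.017 0.012 0.006] w 0.155 q [ 0.486  0.269 -0.481  0.    -0.819  0.877]
toolx [ 0.979 -0.206  0.001] y [-0.206 -0.979 -0.001] z [ 0.001  0.001 -1.   ]
```

View pics/c13.png

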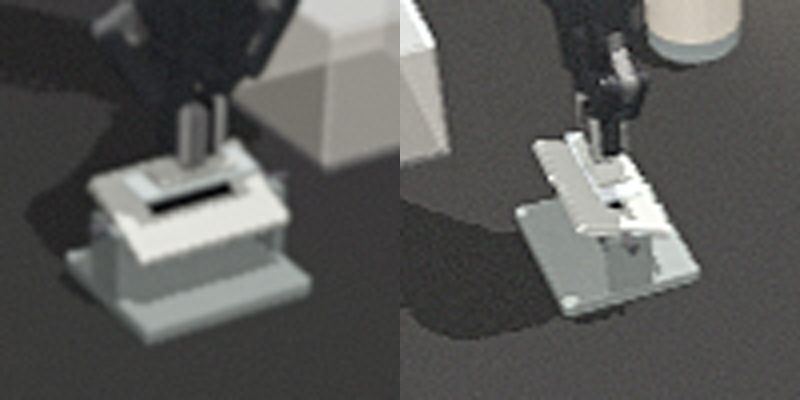

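View pics/wrist_9.png

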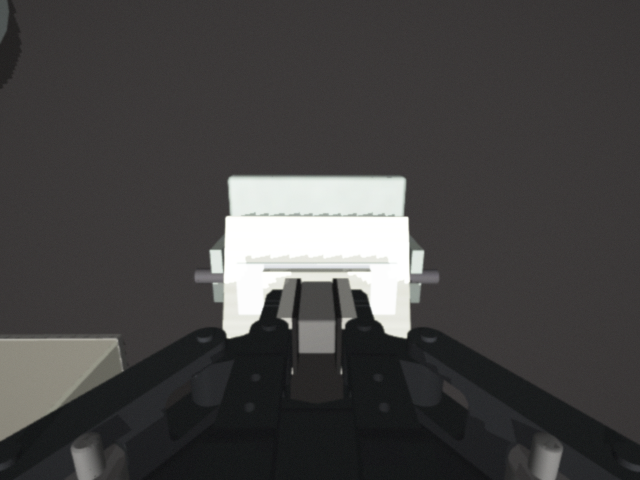

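>>> servo_tool(increments=[{"hand": -1, "xyz": [0, 0, 0.2], "twist": 0}, {"hand": -1, "xyz": [0, 0, 0.12], "twist": 0}, {"hand": -1, "xyz": [0, 0, 0.04], "twist": 0}, {"hand": -1, "xyz": [0, 0, 0], "twist": 0}])

```text
time_s: 18.4
eef_pos: [0.531, 0.0638, 0.0793]
tcp_rot: [0.0, 0.995, -0.103, -0.0]
ft_force: [-1.4, -0.9, 1.8]
grip_width: 0.158
```

>>> servo_tool(increments=[{"hand": -1, "xyz": [0, 0, 0.06], "twist": 0}, {"hand": -1, "xyz": [0, 0, 0], "twist": 0}])

```text
time_s: 18.6
eef_pos: [0.5312, 0.0639, 0.078]
tcp_rot: [-0.0, 0.995, -0.103, 0.0]
ft_force: [0.4, -0.3, 4.3]
grip_width: 0.161
```

>>> servo_tool(increments=[{"hand": -1, "xyz": [0, 0, 0.06], "twist": 0}, {"hand": -1, "xyz": [0, 0, 0], "twist": 0}])

```text
time_s: 18.8
eef_pos: [0.5312, 0.064, 0.0765]
tcp_rot: [-0.0, 0.995, -0.103, 0.0]
ft_force: [-1.0, 0.0, 5.9]
grip_width: 0.157
```

Touched at z≈0.0795 m, as predicted. Next I'll roll along the arc about the uphill edge with a light grip.

>>> servo_tool(increments=[{"hand": -0.7, "xyz": [0, 0, -0.04], "twist": 0}, {"hand": -0.7, "xyz": [0.08, 0, 0.03], "twist": 0}, {"hand": -0.7, "xyz": [0.08, 0, 0.03], "twist": 0}, {"hand": -0.7, "xyz": [0.08, 0, 0.03], "twist": 0}, {"hand": -0.7, "xyz": [0, 0, 0], "twist": 0}], grip_force=20)

```text
time_s: 19.3
eef_pos: [0.5372, 0.0626, 0.0749]
tcp_rot: [0.0, 0.995, -0.104, 0.0]
ft_force: [0.1, 0.4, 3.2]
grip_width: 0.157
```

```bash
python3 snap.py 10 scene side wrist;python3 v.py 10 pics/c14.png
```

```text
19.45 [0.5372 0.0626 0.0751] F [ 1.33 -0.43  3.58] T [-0.249 -0.352 -0.002] w 0.158 q [ 0.479  0.296 -0.483  0.    -0.791  0.885]
toolx [ 0.979 -0.206  0.   ] y [-0.206 -0.979 -0.   ] z [ 0. -0. -1.]
```

View pics/c14.png

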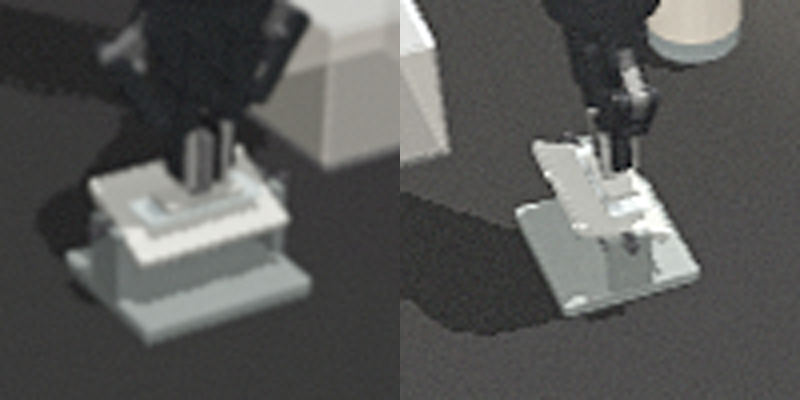

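```bash
python3 - <<'E'
import pickle
from h import *
for n in (9,10):
    d=pickle.load(open(f'f{n}.pkl','rb'))
    P=[cv2.resize(d['scene']['pixels'][190:240,330:395,::-1],(520,400),interpolation=2),]
    w=cv2.resize(d['wrist']['pixels'][200:320,200:440,::-1],(800,400),interpolation=2)[:, 100:700]
    cv2.imwrite(f'pics/z{n}.png',cv2.resize(np.hstack([P[0],w]),(800,286)))
a=cv2.imread('pics/z9.png');b=cv2.imread('pics/z10.png');cv2.imwrite('pics/c15.png',np.vstack([a,b]))
E
```

```text
(no output)
```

View pics/c15.png

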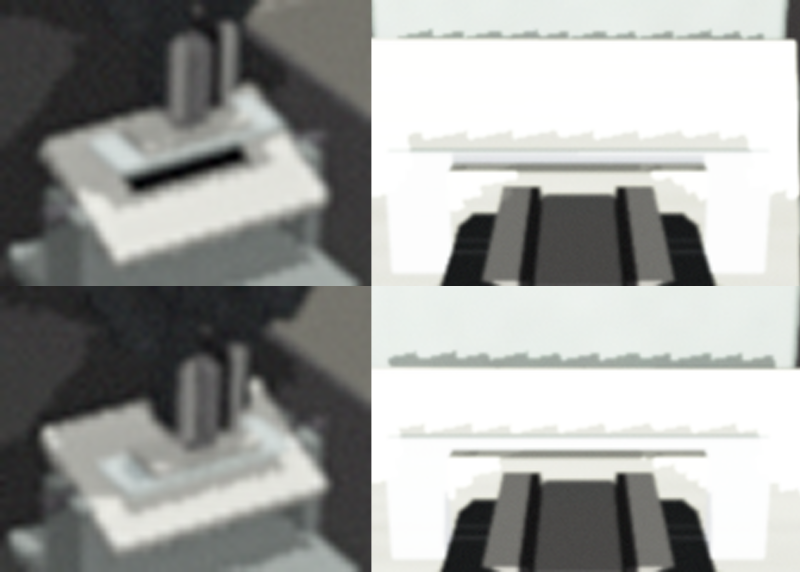

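The slide has not swivelled: the holder edge sits at the same place relative to the fingers, so 20 N holds it. I'll go back to a light touch of the uphill edge, then crack the jaws open for one row and re-close.

>>> servo_tool(increments=[{"hand": -1, "xyz": [-0.13, 0, -0.1], "twist": 0}, {"hand": -1, "xyz": [-0.13, 0, -0.07], "twist": 0}, {"hand": -1, "xyz": [0, 0, 0], "twist": 0}, {"hand": -1, "xyz": [0, 0, 0], "twist": 0}])

```text
time_s: 19.85
eef_pos: [0.5299, 0.064, 0.0793]
tcp_rot: [-0.0, 0.995, -0.103, -0.0]
ft_force: [-0.6, 0.6, 2.6]
grip_width: 0.159
```

>>> servo_tool(increments=[{"hand": -0.665, "xyz": [0, 0, 0], "twist": 0}, {"hand": -1, "xyz": [0, 0, 0], "twist": 0}, {"hand": -1, "xyz": [0, 0, 0], "twist": 0}])

```text
time_s: 20.15
eef_pos: [0.5301, 0.0638, 0.079]
tcp_rot: [0.0, 0.995, -0.104, -0.0]
ft_force: [0.1, -0.0, -0.5]
grip_width: 0.16
```

```bash
cat > zz.py <<'E'
import sys,pickle
from h import *
d=pickle.load(open(f'f{sys.argv[1]}.pkl','rb'))
P=cv2.resize(d['scene']['pixels'][180:245,325:400,::-1],(400,347),interpolation=2)
w=cv2.resize(d['wrist']['pixels'][190:330,220:420,::-1],(400,280),interpolation=2)
w=cv2.copyMakeBorder(w,0,67,0,0,0)
cv2.imwrite(sys.argv[2],np.hstack([P,w]))
E
python3 snap.py 11 scene wrist; python3 zz.py 11 pics/c16.png
```

```text
20.25 [0.5302 0.0638 0.079 ] F [ 0.71 -0.18 -0.85] T [-0.038 -0.014 -0.038] w 0.155 q [ 0.487  0.282 -0.493 -0.    -0.797  0.876]
toolx [ 0.979 -0.206 -0.001] y [-0.206 -0.979  0.   ] z [-0.001 -0.    -1.   ]
```

View pics/c16.png

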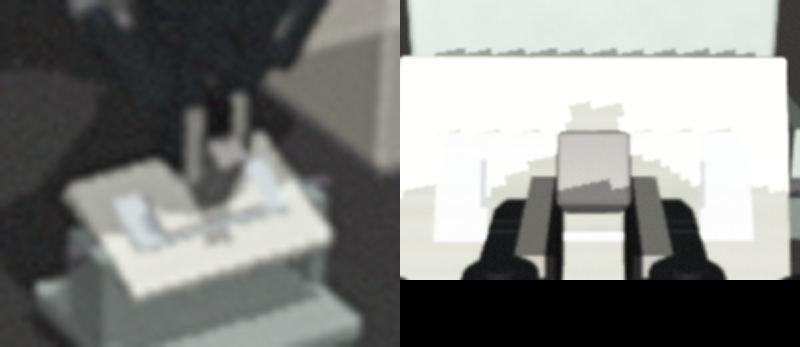

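```bash
python3 - <<'E'
import pickle
from h import *
w=pickle.load(open('f11.pkl','rb'))['wrist'];s=pickle.load(open('f11.pkl','rb'))['scene']
crop(w,220,200,420,340,4,'pics/c17.png'); crop(s,330,185,395,240,10,'pics/c18.png')
for yaw,th,c in [(-11.9,19.4,(.530,.0642,.0588)),(-11.8,18.2,(.5303,.0641,.0588)),(-11.8,22,(.5295,.065,.0588))]:
    yaw,th=np.radians([yaw,th]);ex=np.array([np.cos(yaw)*np.cos(th),np.sin(yaw)*np.cos(th),-np.sin(th)]);ey=np.array([-np.sin(yaw),np.cos(yaw),0]);n=np.cross(ex,ey);c=np.array(c)
    for nm,u,v,z in [("pl-",.032,-.049,0),("pl+",.032,.049,0),("g l-",.013,-.038,.003),("g l+",.013,.038,.003),("g h-",-.013,-.038,.003),("g h+",-.013,.038,.003),("ptopl-",.007,-.007,.044),("ptopl+",.007,.007,.044),("ptoph-",-.007,-.007,.044),("ptoph+",-.007,.007,.044)]:
        P=c+u*ex+v*ey+z*n; print(nm,((proj(w,P)-[220,200])*4).round(0),((proj(s,P)-[330,185])*10).round(0),end=' | ')
    print()
E
```

```text
pl- [773.  77.] [203. 497.] | pl+ [-6. 77.] [569. 387.] | g l- [693. 229.] [207. 416.] | g l+ [ 74. 228.] [490. 333.] | g h- [695. 443.] [154. 336.] | g h+ [ 71. 442.] [435. 256.] | ptopl- [458. 297.] [347. 241.] | ptopl+ [309. 297.] [400. 226.] | ptoph- [458. 448.] [317. 198.] | ptoph+ [308. 448.] [370. 184.] | 
pl- [775.  74.] [204. 495.] | pl+ [-8. 74.] [570. 386.] | g l- [694. 227.] [208. 416.] | g l+ [ 74. 227.] [491. 333.] | g h- [695. 440.] [154. 337.] | g h+ [ 72. 441.] [435. 257.] | ptopl- [458. 304.] [346. 239.] | ptopl+ [308. 304.] [399. 224.] | ptoph- [458. 455.] [315. 197.] | ptoph+ [308. 455.] [368. 182.] | 
pl- [764.  83.] [203. 499.] | pl+ [-8. 84.] [568. 389.] | g l- [686. 232.] [209. 416.] | g l+ [ 70. 233.] [491. 333.] | g h- [691. 447.] [156. 333.] | g h+ [ 65. 447.] [436. 252.] | ptopl- [450. 282.] [352. 246.] | ptopl+ [301. 282.] [405. 231.] | ptoph- [451. 433.] [322. 202.] | ptoph+ [301. 433.] [375. 187.] |
```

View pics/c17.png

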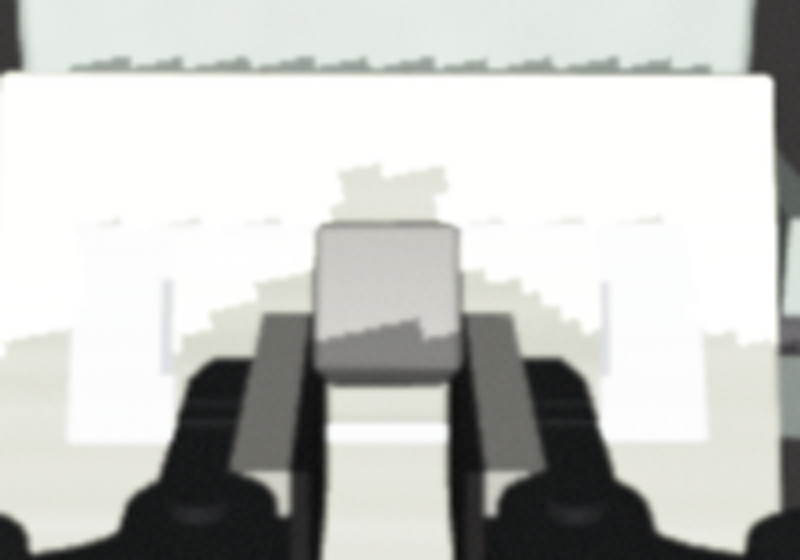

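View pics/c18.png

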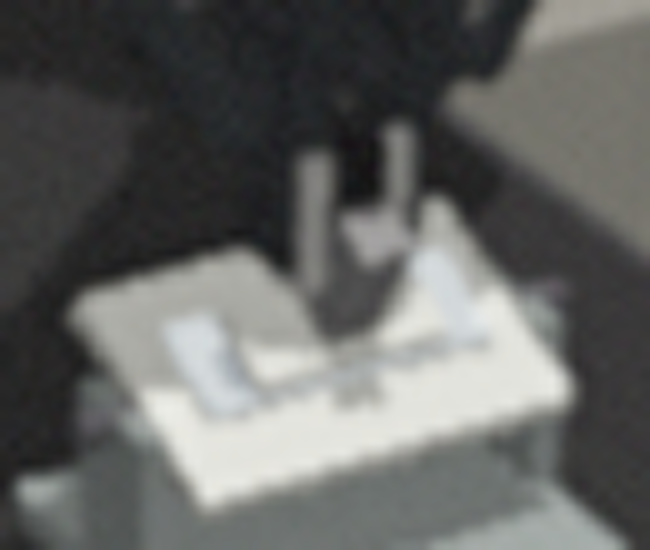

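The slide swivelled but overshot, lying about 8–9° steeper than the plate (post top at (388,298) in the crop, against (383,372) predicted for flat). It did not slide off. I'll crack the jaws again while shifting the tool toward the flat-pose grip point.

>>> servo_tool(increments=[{"hand": -0.66, "xyz": [0.2, 0, 0.1], "twist": 0}, {"hand": -1, "xyz": [0, 0, 0], "twist": 0}, {"hand": -1, "xyz": [0, 0, 0], "twist": 0}])

```text
time_s: 20.55
eef_pos: [0.5357, 0.0629, 0.0767]
tcp_rot: [-0.0, 0.995, -0.104, 0.0]
ft_force: [0.3, 0.1, 0.4]
grip_width: 0.155
```

```bash
python3 snap.py 12 scene wrist; python3 - <<'E'
import pickle
from h import *
w=pickle.load(open('f12.pkl','rb'))['wrist'];s=pickle.load(open('f12.pkl','rb'))['scene']
crop(w,220,200,420,340,4,'pics/c19.png'); crop(s,330,185,395,240,10,'pics/c20.png')
for yaw,th,c in [(-11.9,19.4,(.530,.0642,.0588)),(-11.8,22,(.5295,.065,.0588))]:
    yaw,th=np.radians([yaw,th]);ex=np.array([np.cos(yaw)*np.cos(th),np.sin(yaw)*np.cos(th),-np.sin(th)]);ey=np.array([-np.sin(yaw),np.cos(yaw),0]);n=np.cross(ex,ey);c=np.array(c)
    for nm,u,v,z in [("pl-",.032,-.049,0),("pl+",.032,.049,0),("g l-",.013,-.038,.003),("g l+",.013,.038,.003),("g h-",-.013,-.038,.003),("g h+",-.013,.038,.003),("ptopl-",.007,-.007,.044),("ptopl+",.007,.007,.044),("ptoph-",-.007,-.007,.044),("ptoph+",-.007,.007,.044)]:
        P=c+u*ex+v*ey+z*n; print(nm,((proj(w,P)-[220,200])*4).round(0),((proj(s,P)-[330,185])*10).round(0),end=' | ')
    print()
E
```

```text
20.65 [0.5355 0.0629 0.0768] F [ 0.24 -0.18  0.26] T [-0.067 -0.298 -0.081] w 0.16 q [ 0.481  0.292 -0.484  0.    -0.794  0.883]
toolx [ 0.979 -0.206  0.   ] y [-0.206 -0.979 -0.   ] z [ 0.  0. -1.]
pl- [777. 125.] [203. 497.] | pl+ [ -5. 124.] [569. 387.] | g l- [696. 278.] [207. 416.] | g l+ [ 75. 278.] [490. 333.] | g h- [699. 493.] [154. 336.] | g h+ [ 72. 493.] [435. 256.] | ptopl- [461. 362.] [347. 241.] | ptopl+ [311. 361.] [400. 226.] | ptoph- [461. 514.] [317. 198.] | ptoph+ [310. 513.] [370. 184.] | 
pl- [768. 130.] [203. 499.] | pl+ [ -7. 131.] [568. 389.] | g l- [689. 281.] [209. 416.] | g l+ [ 71. 282.] [491. 333.] | g h- [694. 497.] [156. 333.] | g h+ [ 66. 498.] [436. 252.] | ptopl- [453. 346.] [352. 246.] | ptopl+ [303. 346.] [405. 231.] | ptoph- [453. 498.] [322. 202.] | ptoph+ [303. 499.] [375. 187.] |
```

View pics/c19.png

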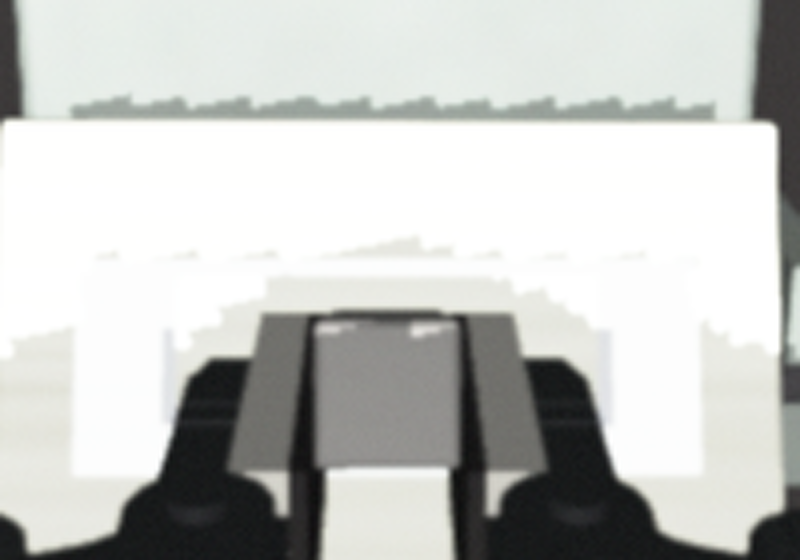

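View pics/c20.png

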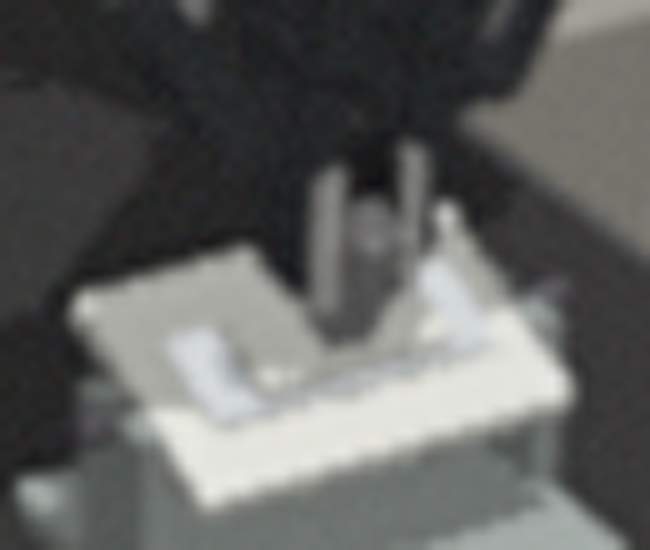

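Now nearly flat, about 2 mm downhill of centre. One more crack with a shift will centre the pads on the tilted post.

>>> servo_tool(increments=[{"hand": -0.64, "xyz": [0.18, 0, 0.12], "twist": 0}, {"hand": -1, "xyz": [0, 0, 0], "twist": 0}, {"hand": -1, "xyz": [0, 0, 0], "twist": 0}])

```text
time_s: 20.95
eef_pos: [0.54, 0.062, 0.0737]
tcp_rot: [0.0, 0.995, -0.104, 0.0]
ft_force: [1.7, 0.7, -0.4]
grip_width: 0.163
```

```bash
cat > chk.py <<'E'
import pickle,sys
from h import *
N=sys.argv[1]
d=pickle.load(open(f'f{N}.pkl','rb'));w=d['wrist'];s=d['scene']
crop(w,220,200,420,340,4,f'pics/w{N}.png'); crop(s,330,185,395,240,10,f'pics/s{N}.png')
for yaw,th,c in [(-11.9,19.4,(.530,.0642,.0588)),(-11.8,22,(.5295,.065,.0588))]:
    yaw,th=np.radians([yaw,th]);ex=np.array([np.cos(yaw)*np.cos(th),np.sin(yaw)*np.cos(th),-np.sin(th)]);ey=np.array([-np.sin(yaw),np.cos(yaw),0]);n=np.cross(ex,ey);c=np.array(c)
    for nm,u,v,z in [("pl-",.032,-.049,0),("pl+",.032,.049,0),("g l-",.013,-.038,.003),("g l+",.013,.038,.003),("g h-",-.013,-.038,.003),("g h+",-.013,.038,.003),("ptopl-",.007,-.007,.044),("ptopl+",.007,.007,.044),("ptoph-",-.007,-.007,.044),("ptoph+",-.007,.007,.044)]:
        P=c+u*ex+v*ey+z*n; print(nm,((proj(w,P)-[220,200])*4).round(0),((proj(s,P)-[330,185])*10).round(0),end=' | ')
    print()
E
python3 snap.py 13 scene wrist side; python3 chk.py 13
```

```text
21.1 [0.5398 0.062  0.0738] F [ 0.39 -0.22 -0.47] T [-0.079 -0.26  -0.056] w 0.157 q [ 0.475  0.302 -0.478 -0.    -0.791  0.888]
toolx [ 0.979 -0.206  0.   ] y [-0.206 -0.979 -0.   ] z [ 0.  0. -1.]
pl- [780. 165.] [203. 497.] | pl+ [ -9. 164.] [569. 387.] | g l- [699. 321.] [207. 416.] | g l+ [ 72. 320.] [490. 333.] | g h- [701. 539.] [154. 336.] | g h+ [ 69. 538.] [435. 256.] | ptopl- [461. 419.] [347. 241.] | ptopl+ [309. 419.] [400. 226.] | ptoph- [462. 573.] [317. 198.] | ptoph+ [309. 573.] [370. 184.] | 
pl- [771. 170.] [203. 499.] | pl+ [-11. 171.] [568. 389.] | g l- [692. 324.] [209. 416.] | g l+ [ 68. 324.] [491. 333.] | g h- [696. 543.] [156. 333.] | g h+ [ 63. 543.] [436. 252.] | ptopl- [453. 403.] [352. 246.] | ptopl+ [302. 403.] [405. 231.] | ptoph- [454. 558.] [322. 202.] | ptoph+ [301. 558.] [375. 187.] |
```

View pics/w13.png

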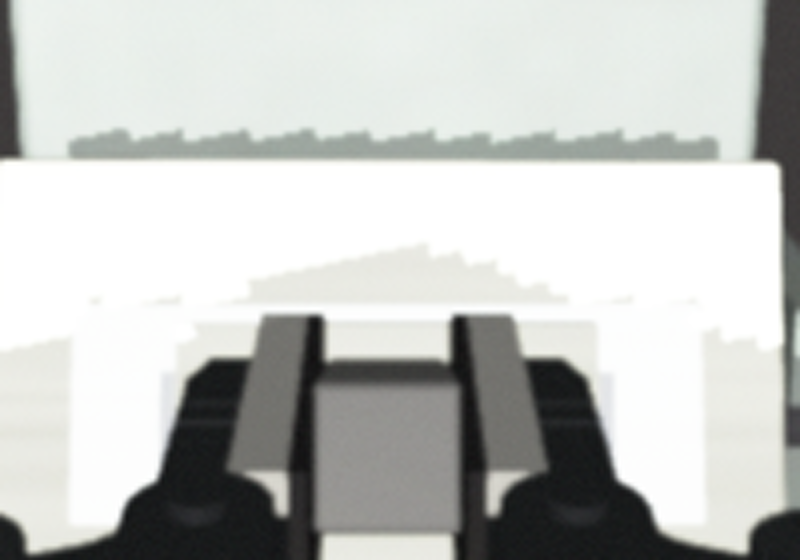

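View pics/s13.png

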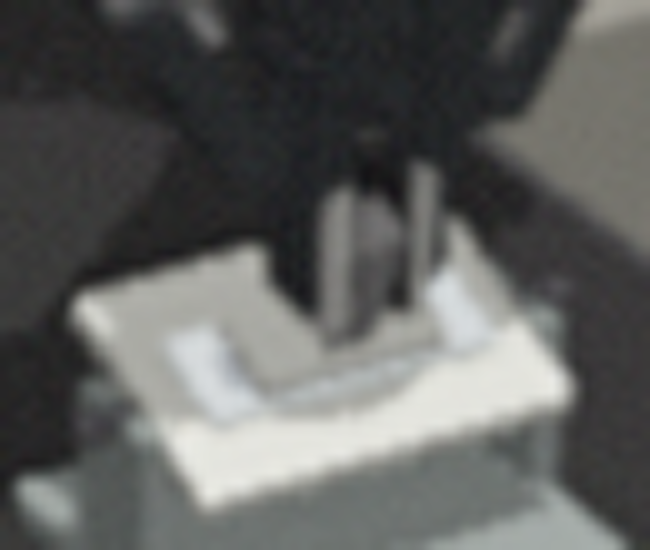

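The slide now lies about flat on the plate (glass rows 305–523 in the crop, matching the predicted span) and about 1.2 mm downhill. I'll crack once more in place so it settles fully, then correct and press.

>>> servo_tool(increments=[{"hand": -0.64, "xyz": [0, 0, 0], "twist": 0}, {"hand": -1, "xyz": [0, 0, 0], "twist": 0}, {"hand": -1, "xyz": [0, 0, 0], "twist": 0}], grip_force=35)

```text
time_s: 21.4
eef_pos: [0.5396, 0.062, 0.0738]
tcp_rot: [0.0, 0.995, -0.103, -0.0]
ft_force: [0.2, -0.2, 0.1]
grip_width: 0.155
```

```bash
python3 snap.py 14 scene wrist side; python3 chk.py 14|head -1; python3 v.py 14 pics/c21.png
```

```text
21.55 [0.5397 0.062  0.0738] F [-0.03  0.15 -0.25] T [-0.066  0.041 -0.014] w 0.159 q [ 0.475  0.302 -0.478 -0.    -0.791  0.888]
toolx [ 0.979 -0.206 -0.   ] y [-0.206 -0.979  0.   ] z [-0. -0. -1.]
pl- [780. 163.] [203. 497.] | pl+ [-10. 162.] [569. 387.] | g l- [698. 319.] [207. 416.] | g l+ [ 71. 318.] [490. 333.] | g h- [701. 536.] [154. 336.] | g h+ [ 68. 536.] [435. 256.] | ptopl- [460. 416.] [347. 241.] | ptopl+ [309. 416.] [400. 226.] | ptoph- [461. 570.] [317. 198.] | ptoph+ [308. 570.] [370. 184.] |
```

View pics/w14.png

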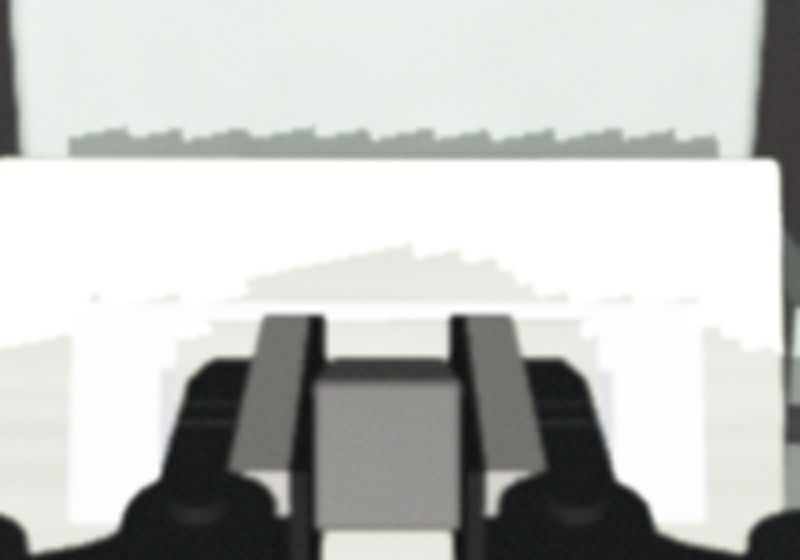

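View pics/c21.png

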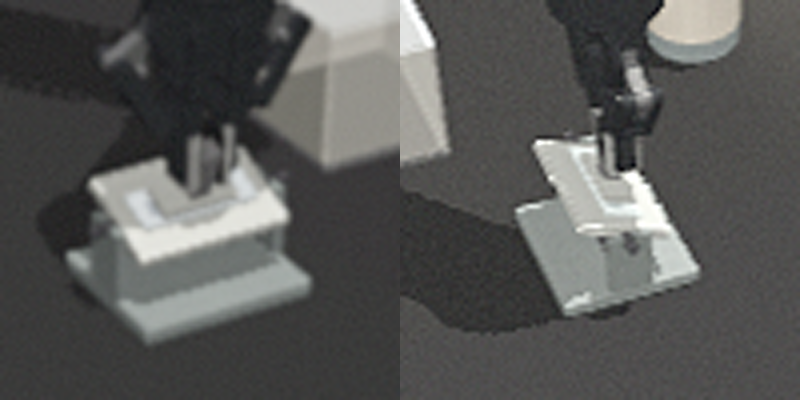

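```bash
cat > fit.py <<'E'
import pickle,sys
from h import *
from scipy.optimize import least_squares
def fr(yaw,th):
    ex=np.array([np.cos(yaw)*np.cos(th),np.sin(yaw)*np.cos(th),-np.sin(th)]);ey=np.array([-np.sin(yaw),np.cos(yaw),0]);return ex,ey,np.cross(ex,ey)
def fit(w,obs,plate,off):
    # slide lies on plate: params yaw, th, axis x,y, slide offset u,v ; plate axis z .055
    def res(p):
        ex,ey,n=fr(p[0],p[1]); c=np.array([p[2],p[3],.055])+.004*n; r=[]
        for (u,v,z),px in obs: 
            e=(proj(w,c+(p[4]+u)*ex+(p[5]+v)*ey+z*n)-off)*4-px; r+=[e[i] for i in range(2) if not np.isnan(px[i])]
        for (u,v,z),px in plate:
            e=(proj(w,c+u*ex+v*ey+z*n)-off)*4-px; r+=[e[i] for i in range(2) if not np.isnan(px[i])]
        return r
    s=least_squares(res,[-.207,.36,.529,.0645,0,0]); return s
E
python3 - <<'E'
from fit import *
w=pickle.load(open('f14.pkl','rb'))['wrist']; N=np.nan
obs=[((-.013,.038,.003),(69,522)),((-.013,-.038,.003),(706,523)),((.013,0,.003),(N,303)),((.011,0,.008),(N,320)),((.007,.007,.044),(316,381)),((.007,-.007,.044),(461,381)),((-.007,-.007,.044),(461,528)),((-.007,.007,.044),(316,528))]
plate=[((.032,-.049,0),(780,158)),((.032,.049,0),(N,156))]
s=fit(w,obs,plate,np.array([220,200])+.0)
print(np.degrees(s.x[:2]),s.x[2:4],"offset mm",s.x[4:]*1e3,np.round(s.fun,1))
E
```

```text
[-11.94365585  21.84509328] [0.52921524 0.06399664] offset mm [9.32410640e-01 3.64572176e-05] [ 1.2 -0.8 -1.4 -0.6  0.3  1.1 -3.  -4.2  3.4 -3.9  3.9  4.  -4.1  3.7
 -0.   0.   0.5]
```

The fit agrees: flat on the plate, slope about 21.8°, slide 1 mm downhill, level offset about 0. Nudge uphill and then press along the plate normal.

>>> servo_tool(increments=[{"hand": -1, "xyz": [-0.028, 0, -0.037], "twist": 0}, {"hand": -1, "xyz": [0, 0, 0], "twist": 0}, {"hand": -1, "xyz": [-0.022, 0, 0.056], "twist": 0}, {"hand": -1, "xyz": [0, 0, 0], "twist": 0}, {"hand": -1, "xyz": [0, 0, 0], "twist": 0}])

```text
time_s: 22.05
eef_pos: [0.5387, 0.0623, 0.0735]
tcp_rot: [-0.0, 0.995, -0.103, 0.0]
ft_force: [-0.0, -0.1, 1.9]
grip_width: 0.157
```

>>> servo_tool(increments=[{"hand": -1, "xyz": [-0.015, 0, 0.037], "twist": 0}, {"hand": -1, "xyz": [0, 0, 0], "twist": 0}, {"hand": -1, "xyz": [0, 0, 0], "twist": 0}])

```text
time_s: 22.35
eef_pos: [0.5384, 0.0624, 0.0726]
tcp_rot: [-0.0, 0.995, -0.103, 0.0]
ft_force: [-0.3, 0.3, 4.5]
grip_width: 0.157
```

```bash
python3 - <<'E'
from plant import manip,grab_frame
import numpy as np
F=[]
for i in range(6):
    grab_frame("wrist"); s=manip.observe();F.append(s["ft_force"])
F=np.array(F);m=F.mean(0);print(F.round(1).tolist(),m,s["eef_pos"],s["wrist_torque"])
th=np.radians(21.5);y=np.radians(-11.9);n=np.array([np.sin(th)*np.cos(y),np.sin(th)*np.sin(y),np.cos(th)]);print(m@n)
E
```

```text
[[-0.1, -0.4, 2.9], [0.1, -0.7, 3.5], [-0.4, -0.1, 4.9], [0.1, 0.1, 4.3], [-0.1, -0.5, 4.2], [0.2, -0.2, 4.9]] [-0.04139593 -0.29818787  4.11399245] [0.53836449 0.06240757 0.07250743] [ 0.0801441  -0.03119237 -0.02307221]
3.835420523868698
```

```bash
python3 snap.py 15 scene wrist side; python3 chk.py 15|head -1; python3 v.py 15 pics/c22.png
```

```text
22.8 [0.5384 0.0624 0.0725] F [0.54 0.43 4.05] T [ 0.099 -0.163 -0.053] w 0.151 q [ 0.477  0.301 -0.483  0.    -0.786  0.886]
toolx [ 0.979 -0.206  0.   ] y [-0.206 -0.979 -0.   ] z [ 0.  0. -1.]
pl- [785. 156.] [203. 497.] | pl+ [-12. 155.] [569. 387.] | g l- [703. 313.] [207. 416.] | g l+ [ 70. 312.] [490. 333.] | g h- [705. 533.] [154. 336.] | g h+ [ 67. 532.] [435. 256.] | ptopl- [463. 410.] [347. 241.] | ptopl+ [309. 409.] [400. 226.] | ptoph- [464. 566.] [317. 198.] | ptoph+ [309. 566.] [370. 184.] |
```

View pics/w15.png

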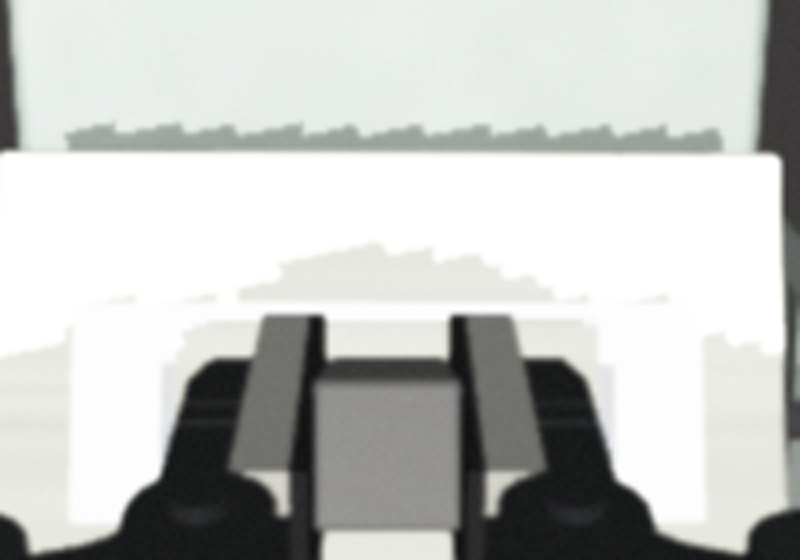

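View pics/s15.png

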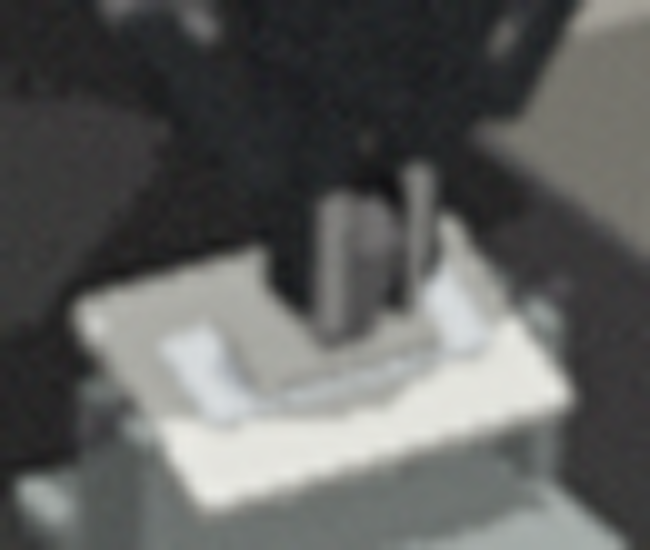

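Force is about 4 N along the normal. The slide is still about 0.6 mm downhill (edge gap 150 px against 155 expected). One small unload, nudge and re-press.

>>> servo_tool(increments=[{"hand": -1, "xyz": [0.03, 0, -0.08], "twist": 0}, {"hand": -1, "xyz": [-0.024, 0, -0.01], "twist": 0}, {"hand": -1, "xyz": [0, 0, 0], "twist": 0}, {"hand": -1, "xyz": [-0.02, 0, 0.045], "twist": 0}, {"hand": -1, "xyz": [-0.016, 0, 0.04], "twist": 0}, {"hand": -1, "xyz": [0, 0, 0], "twist": 0}, {"hand": -1, "xyz": [0, 0, 0], "twist": 0}])

```text
time_s: 23.5
eef_pos: [0.5373, 0.0624, 0.0726]
tcp_rot: [0.0, 0.995, -0.103, -0.0]
ft_force: [-0.2, -1.2, 4.3]
grip_width: 0.156
```

```bash
cat > ff.py <<'E'
from plant import manip,grab_frame
import numpy as np
F=[];T=[]
for i in range(8):
    grab_frame("wrist"); s=manip.observe();F.append(s["ft_force"]);T.append(s["wrist_torque"])
m=np.mean(F,0);print(m,np.mean(T,0),s["eef_pos"],s["time_s"])
th=np.radians(21.5);y=np.radians(-11.9);n=np.array([np.sin(th)*np.cos(y),np.sin(th)*np.sin(y),np.cos(th)]);ex=np.array([np.cos(y)*np.cos(th),np.sin(y)*np.cos(th),-np.sin(th)]);print("n",m@n,"ex",m@ex)
E
python3 ff.py; python3 snap.py 16 scene wrist side; python3 chk.py 16|head -1; python3 v.py 16 pics/c23.png
```

```text
[-1.08656938 -1.31268102  4.68036311] [-0.53497285  0.37701638 -0.01021425] [0.53743804 0.06242027 0.07254544] 23.9
n 4.064226069789967 ex -2.4527497067464576
24.05 [0.5375 0.0624 0.0725] F [-0.45 -1.84  4.1 ] T [-0.681  0.378  0.014] w 0.153 q [ 0.478  0.3   -0.485  0.    -0.786  0.885]
toolx [ 0.979 -0.206 -0.   ] y [-0.206 -0.979  0.   ] z [-0. -0. -1.]
pl- [784. 149.] [203. 497.] | pl+ [-14. 148.] [569. 387.] | g l- [701. 306.] [207. 416.] | g l+ [ 68. 305.] [490. 333.] | g h- [704. 526.] [154. 336.] | g h+ [ 65. 525.] [435. 256.] | ptopl- [462. 400.] [347. 241.] | ptopl+ [307. 400.] [400. 226.] | ptoph- [462. 557.] [317. 198.] | ptoph+ [307. 557.] [370. 184.] |
```

View pics/w16.png

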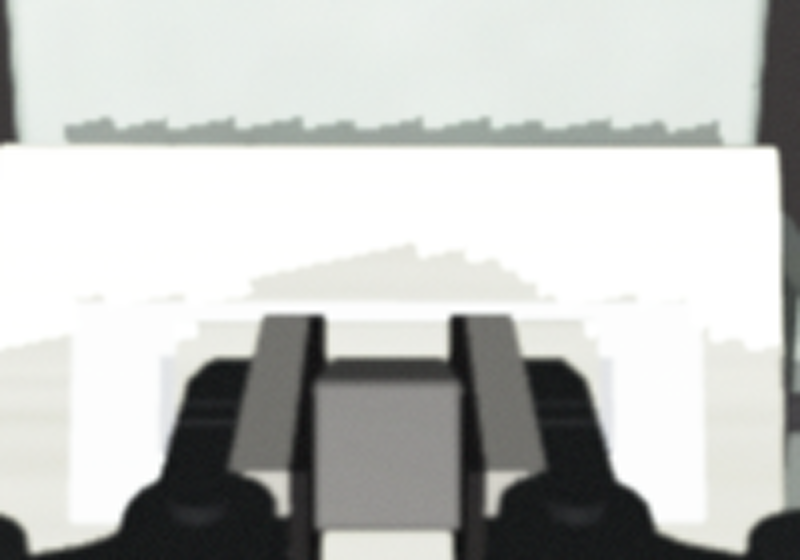

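View pics/c23.png

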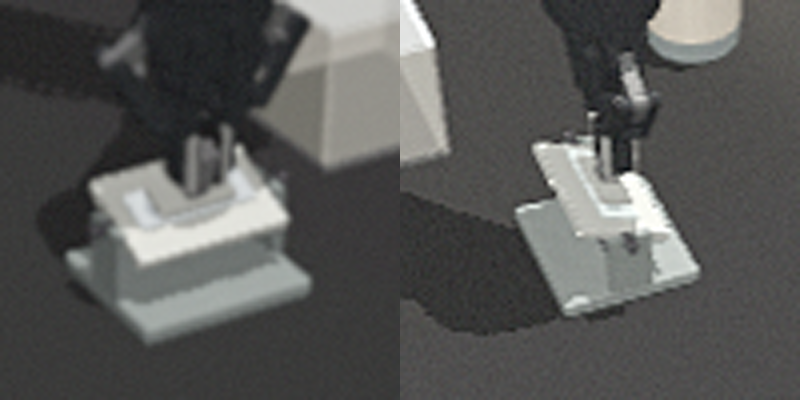

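Centred now: the edge gap is 156 px against about 155 expected. There's a sideways load of about 1.5 N, so I'll relax it with a tiny shift.

>>> servo_tool(increments=[{"hand": -1, "xyz": [-0.004, 0.01, 0], "twist": 0}, {"hand": -1, "xyz": [0, 0, 0], "twist": 0}, {"hand": -1, "xyz": [0, 0, 0], "twist": 0}])

```text
time_s: 24.35
eef_pos: [0.5375, 0.0624, 0.0726]
tcp_rot: [-0.0, 0.995, -0.103, 0.0]
ft_force: [-0.3, -1.0, 4.9]
grip_width: 0.155
```

```bash
python3 ff.py
```

```text
[ 0.13819202 -0.32565684  4.35847874] [-0.15075096  0.11730069 -0.01851822] [0.53745743 0.06237593 0.07258245] 24.75
n 4.129375487758192 ex -1.4090955400244072
```

>>> servo_tool(increments=[{"hand": -1, "xyz": [0, 0, 0], "twist": 0}, {"hand": -1, "xyz": [0, 0, 0], "twist": 0}, {"hand": -1, "xyz": [0, 0, 0], "twist": 0}, {"hand": -1, "xyz": [0, 0, 0], "twist": 0}, {"hand": -1, "xyz": [0, 0, 0], "twist": 0}, {"hand": -1, "xyz": [0, 0, 0], "twist": 0}, {"hand": -1, "xyz": [0, 0, 0], "twist": 0}, {"hand": -1, "xyz": [0, 0, 0], "twist": 0}])

```text
time_s: 25.55
eef_pos: [0.5374, 0.0624, 0.0726]
tcp_rot: [-0.0, 0.995, -0.103, 0.0]
ft_force: [0.6, 0.1, 4.6]
grip_width: 0.155
```

```bash
python3 ff.py; python3 snap.py 17 scene wrist side; python3 chk.py 17 >/dev/null; python3 - <<'E'
from fit import *
w=pickle.load(open('f17.pkl','rb'))['wrist']
g=cv2.cvtColor(w['pixels'],cv2.COLOR_RGB2GRAY)
print([np.argmax(np.abs(np.diff(g[228:245,x].astype(int))))+228 for x in (240,280,360,390)])
E
```

```text
[0.76033074 0.85947333 4.14179949] [ 0.38473139 -0.26641466 -0.02363785] [0.53742045 0.06234964 0.07257479] 25.95
n 4.061322511102829 ex -0.9906479078291721
26.1 [0.5374 0.0624 0.0726] F [1.04 1.58 4.08] T [ 0.4   -0.386 -0.022] w 0.156 q [ 0.478  0.3   -0.485 -0.    -0.786  0.886]
toolx [ 0.979 -0.206  0.   ] y [-0.206 -0.979 -0.   ] z [ 0.  0. -1.]
[np.int64(235), np.int64(235), np.int64(236), np.int64(236)]
```

View pics/w17.png

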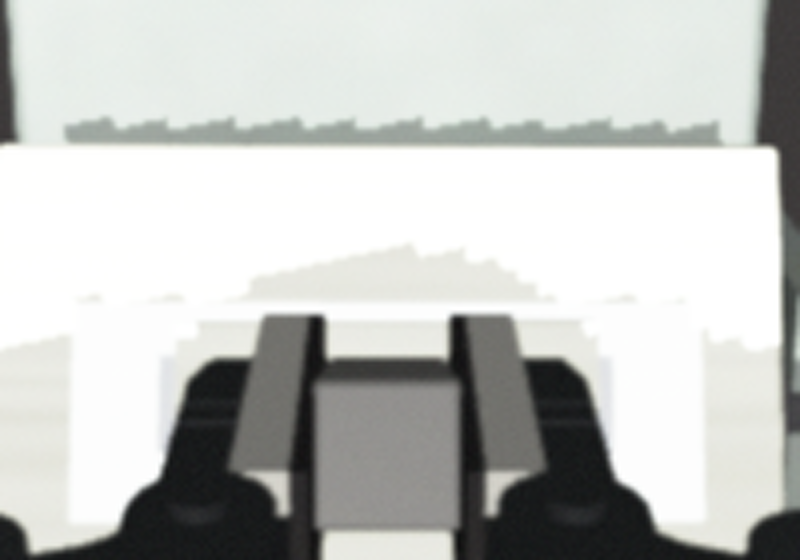

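View pics/scene_17.png

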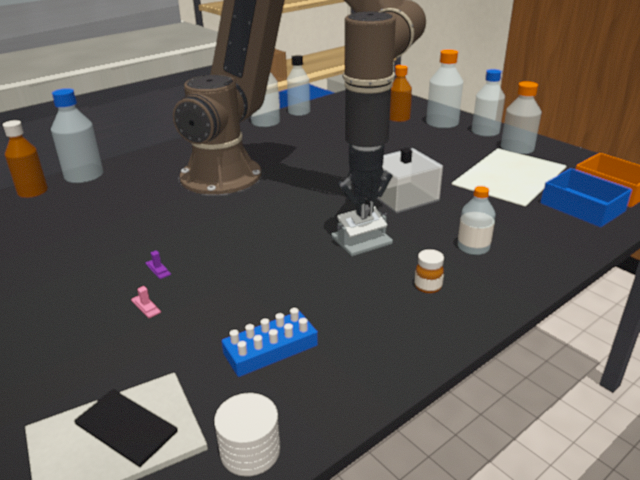

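```bash
python3 - <<'E'
from fit import *
w=pickle.load(open('f17.pkl','rb'))['wrist'];crop(w,210,225,430,345,3.6,'pics/c24.png')
g=cv2.cvtColor(w['pixels'],cv2.COLOR_RGB2GRAY).astype(int)
for y in (242,250,258,300,310,320): print(y,'L',g[y,212:245].tolist(),'\n   R',g[y,390:425].tolist())
E
```

```text
242 L [58, 60, 57, 57, 59, 88, 193, 252, 255, 255, 255, 255, 255, 255, 255, 255, 255, 255, 255, 255, 255, 255, 255, 255, 255, 255, 255, 255, 255, 255, 255, 255, 255] 
   R [255, 255, 255, 255, 255, 255, 255, 255, 255, 255, 255, 255, 255, 255, 255, 255, 255, 255, 255, 255, 255, 255, 255, 251, 182, 82, 61, 58, 59, 58, 59, 59, 59, 57, 61]
250 L [59, 59, 58, 58, 60, 88, 191, 252, 255, 255, 255, 255, 255, 255, 255, 255, 255, 255, 255, 255, 255, 255, 255, 255, 255, 255, 255, 255, 255, 255, 255, 255, 255] 
   R [255, 255, 255, 255, 255, 255, 255, 255, 255, 255, 255, 255, 255, 255, 255, 255, 255, 255, 255, 255, 255, 255, 255, 253, 219, 111, 64, 59, 59, 60, 62, 61, 58, 59, 62]
258 L [81, 91, 98, 99, 102, 131, 220, 253, 255, 255, 255, 255, 255, 255, 255, 255, 255, 255, 255, 255, 255, 255, 255, 255, 255, 255, 255, 255, 255, 255, 255, 255, 255] 
   R [255, 255, 255, 255, 255, 255, 255, 255, 255, 255, 255, 255, 255, 255, 255, 255, 255, 255, 255, 255, 255, 255, 255, 254, 238, 150, 101, 98, 97, 90, 77, 64, 59, 59, 58]
300 L [77, 75, 76, 79, 109, 173, 223, 231, 233, 233, 233, 232, 232, 232, 233, 233
[... 267 characters left out ...]
152, 155, 151, 144, 157, 212, 230, 232, 232, 231, 232, 231, 232, 232, 232, 231, 232, 233, 231, 232, 232, 231, 232, 232, 234, 243, 252, 253, 253, 253, 253, 253, 253] 
   R [253, 253, 253, 253, 253, 248, 237, 231, 231, 231, 231, 231, 231, 232, 231, 231, 231, 231, 231, 231, 231, 231, 232, 231, 229, 202, 141, 140, 150, 152, 151, 150, 150, 152, 150]
320 L [156, 155, 153, 149, 164, 211, 231, 232, 232, 232, 231, 232, 233, 232, 231, 231, 232, 232, 231, 233, 231, 232, 232, 232, 237, 246, 252, 253, 253, 253, 253, 253, 253] 
   R [253, 253, 253, 253, 253, 250, 238, 230, 229, 230, 229, 229, 229, 229, 230, 230, 229, 230, 229, 229, 229, 229, 229, 229, 225, 197, 153, 147, 151, 152, 152, 153, 151, 154, 151]
```

View pics/c24.png

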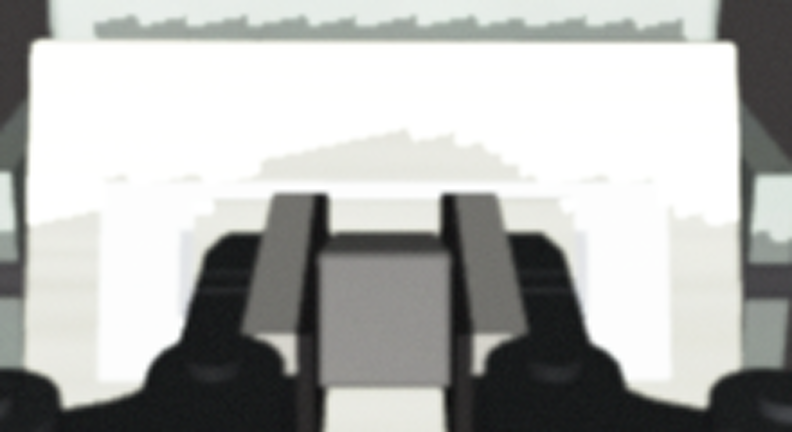

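Across the level direction, the plate edges are at 216.7 and 415.6 (centre 316.15) and the glass edges at 237.0 and 395.9 (centre 316.4), so it is centred to about 0.2 mm. Bystanders are untouched and the cover is upright. Handing in.

```bash
python3 - <<'E'
from plant import manip
s=manip.observe();print(s["time_s"],s["ft_force"],s["grip_width"]);print(manip.sign_off())
E
```

```text
26.1 [1.03748209 1.58113388 4.08274295] 0.156075135519077
the job is handed in; nothing more can be done
None
```

I handed the job in at 26.1 s. The cover stands upright on the bench about 0.25 m from the stage, and the slide is held flat on the plate over the window, with the gripper still on the post.

**Tilting the slide:** the moves only turn the tool about its own axis, so it could not be tilted directly. I gripped the post with the jaws along the slide's long side, touched the uphill edge to the plate, and opened the jaws slightly a few times so it swung down flat. The first time it swung about 8–9° too far. The next openings settled it flat. I then moved it about 1.6 mm uphill in two nudges and pressed it down.

**Last checks:**
- **Flatness:** the wrist picture before the final nudges fitted a slide flat on a plate of about 21.8° slope. My separate slope estimates from the three cameras ranged from 18° to 22.6°.
- **Centring:** about 0.2 mm off sideways. Along the slope, the edge gap was 156 px against about 155 expected (within about 0.3 mm). The window itself is hidden under the slide, so this is judged from the plate's edges.
- **Pressing force:** about 4.1 N along the plate normal, with the grip set to 35 N.
- **Unsettled reading:** the sideways force drifted slowly between about -1.3 and +1.6 N while holding. The slide did not visibly move.
- **Other things on the bench:** they look undisturbed in the last scene picture.

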